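# Set out the inking place

## Task

Get the bench ready for inking a print, with left, right and behind as seen from the robot: first lift the wooden printing block straight up and level off the two pins of the register board and lay it flat on the middle of the marble slab, lengthwise. Then stand the squat jar behind the middle of the slab, leaving a gap of about 30 mm; then lay the round coaster in line with the slab, off its left-hand end with about 100 mm clear between them; then stand the pot in the middle of the coaster; and last stand the tall jar midway between coaster and slab. Keep everything upright, work in that order, and leave the roll of tape and the eraser where they lie.

Things in the scene. Friction and masses are not known exactly. Their poses are not given: they have to be found in the camera images.
- block: Light-wood printing block with a dark leaf pattern, a plate 130 x 56 x 10 mm with two 9 mm through holes on its long middle line, 50 mm either side of its centre; loose, about 0.15 kg. Origin: centre of its underside; x along its length, y across its width, z up. At first it lies on the board, its holes over the pins.
- board: Dark-wood register board, fixed, 170 (x) x 90 x 12 mm, origin at the centre of its underside. A plywood bed 130 x 34 mm on it holds the block with its underside 20 mm above the table, overhanging the bed by 11 mm on both long sides. Two steel pins 8 mm thick, 50 mm either side of the centre along x, stand 15 mm above the bed (5 mm above the block).
- slab: White-grey marble inking slab, fixed flat on the table, 80 (x) x 150 (y) x 10 mm; origin at the centre of its underside. Its x points away from the robot (behind), its y to the left, within 9 degrees; behind and left are meant along these axes, square to its sides. The block goes on it with its length along the slab's y.
- coaster: Round dark-wood coaster with a cork face, 60 mm across, 14 mm thick, about 0.08 kg; loose, lying on the table. Origin: centre of its underside, z up.
- pot: Straight-sided round white ceramic pot, open at the top, no handle, 50 mm across, 70 mm tall, wall 3 mm, about 0.15 kg; loose, standing on the table. Origin: centre of its underside, z up.
- squat_jar: Squat lidded jar, 56 mm across and 55 mm tall, black cap, about 0.18 kg; loose, standing on the table. Origin: centre of its underside, z up.
- tall_jar: Slim tall lidded jar, 40 mm across and 95 mm tall, black cap, about 0.14 kg; loose, standing on the table. Origin: centre of its underside, z up.
- tape: Bystander: roll of brown tape, a ring 64 mm across and 24 mm high lying flat, loose. Origin: centre of its underside.
- eraser: Bystander: white eraser 45 x 22 x 13 mm lying flat, loose. Origin: centre of its underside.
There are look-alikes about, which are no part of the job. Leave any purple look-alike of the block alone.

How it is judged (in metres and radians):
On the way, in this order (a step that is already met when the one before it is completed fails the run):
1. the block lies flat, lengthwise and released on the middle of the slab (x of block in the frame of slab between -0.013 and 0.013 m and y of block in the frame of slab between -0.013 and 0.013 m and z of block in the frame of slab between 0.007 and 0.013 m and angle between the x axis of block and the y axis of slab, either way round below 0.14 rad and contact force between the fingers and block below 0.3 N and linear speed of block below 0.03 m/s and angle between block's own z axis and vertical below 0.08 rad), for 0.2 s.
2. the squat jar stands released behind the middle of the slab, about 30 mm clear (x of squat_jar in the frame of slab between 0.083 and 0.113 m and y of squat_jar in the frame of slab between -0.015 and 0.015 m and z of squat_jar in the frame of slab between -0.003 and 0.003 m and contact force between the fingers and squat_jar below 0.3 N and linear speed of squat_jar below 0.03 m/s and angle between squat_jar's own z axis and vertical below 0.08 rad), for 0.2 s.
3. the coaster lies released in line with the slab, about 100 mm off its left-hand end (y of coaster in the frame of slab between 0.187 and 0.223 m and x of coaster in the frame of slab between -0.015 and 0.015 m and z of coaster in the frame of slab between -0.003 and 0.003 m and contact force between the fingers and coaster below 0.3 N and linear speed of coaster below 0.03 m/s and angle between coaster's own z axis and vertical below 0.08 rad), for 0.2 s.
4. the pot stands released in the middle of the coaster (horizontal distance between pot and coaster below 0.01 m and z of pot in the frame of coaster between 0.011 and 0.017 m and contact force between the fingers and pot below 0.3 N and linear speed of pot below 0.03 m/s and angle between pot's own z axis and vertical below 0.08 rad), for 0.2 s.
5. the tall jar stands released midway between coaster and slab (y of tall_jar in the frame of slab between 0.107 and 0.143 m and x of tall_jar in the frame of slab between -0.015 and 0.015 m and z of tall_jar in the frame of slab between -0.003 and 0.003 m and contact force between the fingers and tall_jar below 0.3 N and linear speed of tall_jar below 0.03 m/s and angle between tall_jar's own z axis and vertical below 0.08 rad), for 0.2 s.
At the end, for the whole second after the job is handed in: Released, at rest, upright. Block flat on slab: centre 13 mm, 0.14 rad. In slab axes: squat jar 15-45 mm behind it, coaster 82-118 mm off its left end, both 15 mm from its middle line; tall jar 18 mm from gap middle, 15 mm from the line. Pot on coaster, 10 mm (all of step 1 and all of step 2 and all of step 3 and all of step 4 and all of step 5); the robot touches nothing.
It fails at once if the block is tilted more than 0.25 rad (angle between block's own z axis and vertical above 0.25 rad).
It fails at once if the pot or a jar is tipped more than 0.5 rad (angle between any of pot, squat_jar, tall_jar's own z axis and vertical above 0.5 rad).
It fails at once if the roll of tape is moved more than 15 mm (distance of tape from where it was at the start of the episode above 0.015 m).
It fails at once if the eraser is moved more than 15 mm (distance of eraser from where it was at the start of the episode above 0.015 m).
It also fails if it takes over 128 s, if anything falls off the work surface, if the arm or the gripper's body presses on something with over 40 N, if the wrist force passes 120 N, or if a joint passes its speed limit or range.

## Robot

A 7-joint arm with a two-finger parallel gripper is mounted at the origin on the work surface. World frame = base frame: x ahead of the robot, y to its left, z up, the work surface at z = 0. Lengths are in m, angles in degrees, forces in N, time in s.
With the tool pointing down it reaches from about 0.4 to 0.925 m from the base axis. Payload 4.1 kg.
Tool frame: the origin (TCP) lies between the finger pads; the fingertips stand arm.finger_overhang ahead of it and the grasp point (between the pads) lies 11 mm behind it (arm.finger_overhang is the distance from the TCP to the fingertips, in m); z points along the fingers, y is the line along which they close (so a half turn about z gives the same grasp; the last joint's range is limited). The gripper opens to 85 mm and grips with 20 to 120 N. Pads are 22 mm wide; open, the fingers measure 114 mm over their backs; the gripper's body (76 mm by 85 mm) begins 54 mm behind the grasp point. The pads swing forward as they close: fully open they stand 13 mm farther back than shut.
Start: joints at [-75.057, 22.827, 2.584, 88.041, -1.071, 69.15, -2.905], TCP at [0.229, 0.608, 0.21] pointing down, gripper open.
Joint ranges: [-161.44, 161.44], [-28.35, 127.94], [-78.24, 83.42], [0, 140.83], [-78.03, 258.03], [13.02, 114.36], [-168.23, 168.23]. Speed limits (degrees/s): [147.25, 147.25, 180, 180, 180, 180, 180].

## Interface

Orientations are given as a 3x3 rotation matrix whose columns are the frame's x, y, z axes.
In Python, from plant import arm gives the robot as it stands.
- The arm moves only by the shell command python3 -m inch 'ROWS'. ROWS is text: rows parted by semicolons, each of 7 numbers parted by spaces: the finger opening in m, from 0 to 0.0854, then the shift along the tool's x, y, z in m, then the turn, a rotation vector about the tool's x, y, z in rad. A call has 1 to 8 rows; each row is the pose to reach, as a shift and turn from the pose commanded when the call began, along the tool's axes at that moment; what a row does not reach only later rows make up. A row lasts 1/12 s, in which the tool goes at most 41.7 mm and 7.16 degrees, less where a joint would pass 70% of its speed; a pose out of reach is approached as far as the arm can. A call with a gripper value outside its range is refused whole. The fingers move at their own pace and stop on an object; the grip force is fixed at half the most. Time passes only in rows, so rows that repeat a pose let the fingers close. It gives the time, the measured TCP pose, the force, the opening and the grip force at its end, in the units of the state.
- arm.sense(): the state, without advancing time (a new reading comes with each control period).
- arm.camera(name): name is "side" or "top"; returns a dict with "img" (384x512x3 uint8, blue, green, red), "vfov" (degrees; the focal length in pixels is half the picture's height over the tangent of half this angle, whatever the lens; pixels are square), "cx", "cy" (the principal point, pixels), "camera_from_world" (4x4, takes a point from world to camera coordinates). Camera axes: x right, y down, z forward; pixel columns grow to the right and rows downward; lengths in m; the calibration is good to about 2 mm. A picture is of the moment at which its call begins. There is no depth.
- arm.hand_in(): hands the job in; it is judged then, once.
The state is a dict: "time": time; "joints": joint angles; "joint_vel": joint speeds; "effort": joint torques, N m; "tool_pos": TCP position; "tcp_rot": TCP orientation; "wrist_force": force on the tool from outside, world axes, zero at the start; "torque": the same for the moment, N m; "grip_width": opening from 0.0 (shut) to 1.0 (fully open); "gripper_force": force on a finger pad.
Only numpy, scipy, OpenCV 4.12 (cv2) and the standard library are available. Lean on these libraries where they do the work, as an engineer would, in place of code of your own. Each camera call takes 0.05 s, during which the arm holds its last target. There are 200 camera calls.

## Working session

There is one attempt and no reset: what is moved stays moved. The work goes in short steps, Python scripts to look and compute and a shell command to move; the robot and the scene stay as the last step left them, time stands still between calls to the robot, and variables do not carry over. Pictures are saved under pics/ and viewed, at most 14 in all, crops included, and the job is handed in when it is done.

```bash
ls; mkdir -p pics; python3 - <<'E'
from plant import arm
import cv2,numpy as np
s=arm.sense(); print({k:np.round(v,3).tolist() for k,v in s.items()}, arm.finger_overhang)
for n in("top","side"):
    c=arm.camera(n); cv2.imwrite(f"pics/{n}0.png",c["img"]); print(n,c["vfov"],c["cx"],c["cy"],np.round(c["camera_from_world"],3).tolist(), [k for k in c])
E
```

```text
pics
{'time': 0.0, 'joints': [-75.057, 22.871, 2.581, 88.114, -1.072, 69.148, -2.903], 'joint_vel': [0.002, -0.028, 0.023, -0.097, 0.058, -0.002, -0.004], 'effort': [0.0, -47.513, 1.365, -25.422, 0.011, 0.01, -0.0], 'tool_pos': [0.229, 0.608, 0.209], 'tcp_rot': [[-0.936, 0.352, -0.001], [0.352, 0.936, -0.002], [-0.0, -0.002, -1.0]], 'wrist_force': [-0.145, 0.841, 0.417], 'torque': [-0.051, -0.013, -0.025], 'gripper_force': 0.0, 'grip_width': 0.999} 0.008
top 54.088767974518724 254.9236788335875 196.06795641233148 [[-0.012, -1.0, -0.023, 0.002], [-0.984, 0.015, -0.175, 0.513], [0.175, 0.021, -0.984, 0.753], [0.0, 0.0, 0.0, 1.0]] ['img', 'vfov', 'cx', 'cy', 'camera_from_world']
side 49.11498739403163 249.88695807668 181.10999339622825 [[0.974, -0.228, 0.012, -0.496], [-0.107, -0.505, -0.857, 0.103], [0.201, 0.833, -0.516, 0.871], [0.0, 0.0, 0.0, 1.0]] ['img', 'vfov', 'cx', 'cy', 'camera_from_world']
```

View pics/top0.png

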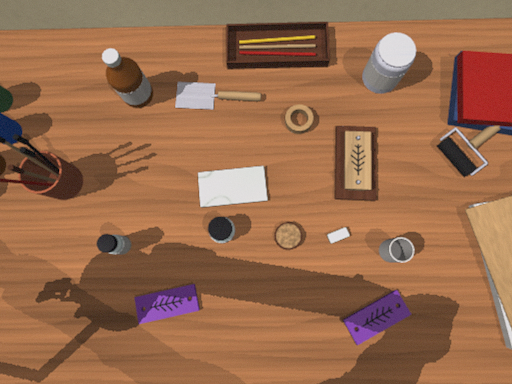

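View pics/side0.png

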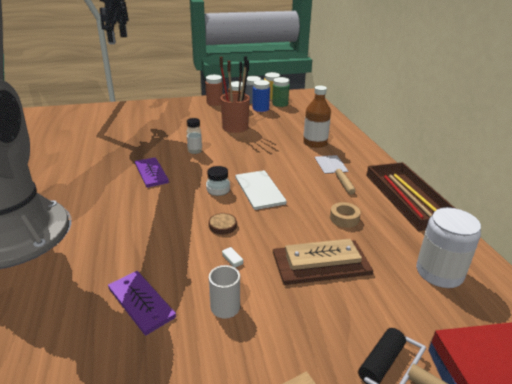

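Candidates in the top picture:
- **Block:** the light-wood leaf plate at (358,160). The purple plates at (167,303) and (377,317) are look-alikes.
- **Slab:** (232,186). The trowel blade at (196,95) could be mistaken for it.
- **Squat jar:** (221,229). **Tall jar:** (113,243). The big white jar at (390,62) and the bottle are distractors.
- **Coaster:** (288,235). The tape at (299,118) is the bystander.
- **Pot:** (397,250). The tool cup is at (45,173).
- **Eraser:** (339,235).

In the side picture they are: block (320,257), slab (261,189), squat jar (218,180), tall jar (194,135), coaster (223,223), pot (225,290).

```bash
cat > h.py <<'E'
import cv2,numpy as np
from plant import arm
def cam(n):
    c=arm.camera(n); c["f"]=c["img"].shape[0]/2/np.tan(np.radians(c["vfov"]/2)); T=c["camera_from_world"]=np.array(c["camera_from_world"])
    c["R"]=T[:3,:3]; c["o"]=-T[:3,:3].T@T[:3,3]; return c
def ray(c,p):
    d=c["R"].T@np.array([(p[0]-c["cx"])/c["f"],(p[1]-c["cy"])/c["f"],1]); return d/np.linalg.norm(d)
def plane(c,p,z):
    d=ray(c,p); return c["o"]+d*(z-c["o"][2])/d[2]
def tri(a,p,b,q):
    da,db=ray(a,p),ray(b,q); s=np.linalg.lstsq(np.c_[da,-db],b["o"]-a["o"],rcond=None)[0]
    A,B=a["o"]+da*s[0],b["o"]+db*s[1]; return (A+B)/2,np.linalg.norm(A-B)
def proj(c,P):
    v=c["R"]@np.array(P)+c["camera_from_world"][:3,3]; return c["f"]*v[:2]/v[2]+[c["cx"],c["cy"]]
def blob(c,roi,fn):
    """largest contour in roi (x0,y0,x1,y1) of mask fn(h,s,v)"""
    x0,y0,x1,y1=roi; hsv=cv2.cvtColor(c["img"][y0:y1,x0:x1],cv2.COLOR_BGR2HSV).astype(int)
    m=fn(*np.moveaxis(hsv,2,0)).astype(np.uint8)*255
    k=max(cv2.findContours(m,cv2.RETR_EXTERNAL,cv2.CHAIN_APPROX_NONE)[0],key=cv2.contourArea); return k+np.array([x0,y0])
def quad(k):
    k=cv2.convexHull(k)
    for e in np.linspace(1,15,57):
        q=cv2.approxPolyDP(k,e,True)
        if len(q)<=4: return q[:,0].astype(float)
E
python3 - <<'E'
from h import *
t,s=cam("top"),cam("side")
a=cv2.resize(t["img"][100:270,85:425],None,fx=2.3,fy=2.3,interpolation=cv2.INTER_CUBIC)
b=cv2.resize(s["img"][105:325,110:380],None,fx=2.3,fy=2.3,interpolation=cv2.INTER_CUBIC)
cv2.imwrite("pics/a.png",a);cv2.imwrite("pics/b.png",b)
for c,pts in((t,dict(slab=(240,175),blk=(345,150),blk2=(372,180),brd=(340,192),cork=(286,236),cap=(220,228),tcap=(106,243),rim=(397,240),er=(339,235),tab=(290,190))),(s,dict(slab=(261,185),blk=(297,262),cork=(223,221),cap=(217,172),tcap=(193,122),pot=(225,295),rimin=(225,272),tab=(230,200)))):
    h=cv2.cvtColor(c["img"],cv2.COLOR_BGR2HSV); print({k:h[y,x].tolist() for k,(x,y) in pts.items()})
E
```

```text
{'slab': [38, 5, 223], 'blk': [17, 104, 179], 'blk2': [12, 159, 56], 'brd': [9, 144, 101], 'cork': [16, 116, 184], 'cap': [66, 29, 44], 'tcap': [132, 22, 57], 'rim': [0, 4, 64], 'er': [143, 5, 226], 'tab': [13, 142, 179]}
{'slab': [53, 4, 232], 'blk': [18, 94, 218], 'cork': [16, 106, 178], 'cap': [160, 18, 42], 'tcap': [90, 6, 41], 'pot': [21, 14, 125], 'rimin': [30, 10, 122], 'tab': [12, 123, 110]}
```

View pics/a.png

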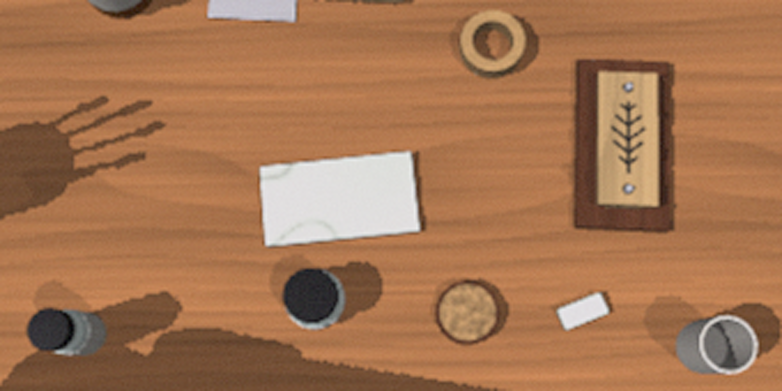

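View pics/b.png

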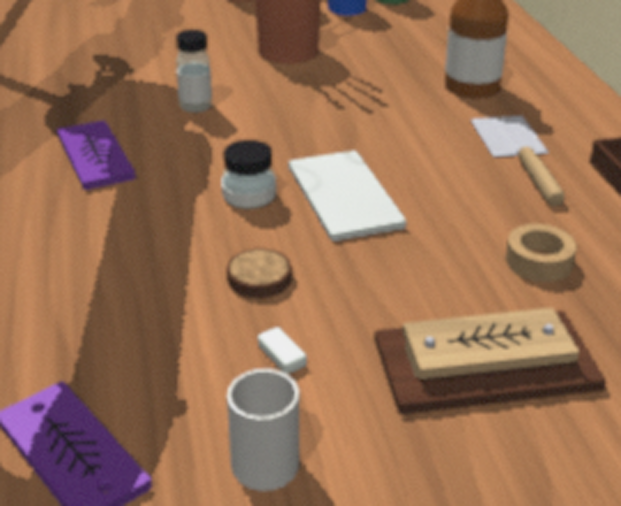

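The crops confirm the choice: the light-wood leaf plate on the board at top (358,160), with pin tops at about (358,138) and (358,182), and side (297,253) and (348,248). Jars, cork coaster and pot are as listed. Next I measure.

```bash
python3 - <<'E'
from h import *
np.set_printoptions(precision=4,suppress=True)
t,s=cam("top"),cam("side")
def refine(c,p,r=6): # bright low-sat pin
    x,y=map(int,p); k=blob(c,(x-r,y-r,x+r,y+r),lambda h,S,v:(S<60)&(v>110)); (u,w),_=cv2.minEnclosingCircle(k); return u,w
for a,b in(((358,138),(297,253)),((358,182),(348,248))):
    pa,pb=refine(t,a),refine(s,b); print("pin",pa,pb,tri(t,pa,s,pb),plane(t,pa,.035))
white=lambda h,S,v:(S<40)&(v>170)
qt=quad(blob(t,(190,155,275,215),white)); qs=quad(blob(s,(230,165,292,212),white)); print("slab px",qt.tolist(),qs.tolist())
W=[plane(t,q,.01) for q in qt]
for q,w in zip(qt,W):
    r=min(qs,key=lambda r:np.linalg.norm(proj(s,w)-r)); print(w, tri(t,q,s,r))
blk=lambda h,S,v:(S<120)&(v>120)&(h>13)
kt=blob(t,(335,125,378,202),blk); qt=quad(kt); print("block",qt.tolist(),[plane(t,q,.03)[:2] for q in qt])
dark=lambda h,S,v:(v<75)&(S<60)
def el(c,roi,f):
    k=blob(c,roi,f); e=cv2.fitEllipse(cv2.convexHull(k)); return e
cork=lambda h,S,v:(S<125)&(v>140)&(h>13)
for n,a,b,f,z in(("squat",(200,212,242,246),(204,162,232,182),dark,.055),("tall",(92,228,122,258),(184,114,204,128),dark,.095),("cork",(270,218,306,253),(205,210,242,232),lambda h,S,v:(S<125)&(v>100),.014),("pot",(378,234,418,268),(205,262,245,322),lambda h,S,v:(S<40)&(v>150),.07)):
    ea,eb=el(t,a,f),el(s,b,f); print(n,ea,eb,"tri",tri(t,ea[0],s,eb[0]),"plane",plane(t,ea[0],z)[:2],plane(s,eb[0],z)[:2], 'dia',ea[1][0]/t["f"]*(t["o"][2]-z))
E
```

```text
pin (357.70001220703125, 137.3000030517578) (296.5, 253.0) (array([ 0.5907, -0.2231,  0.0406]), np.float64(0.09373087639889088)) [ 0.642 -0.232  0.035]
pin (358.0, 181.5) (348.0, 248.0) (array([ 0.5875, -0.2425,  0.0391]), np.float64(0.09325638075776692)) [ 0.5428 -0.2268  0.035 ]
slab px [[263.0, 166.0], [266.0, 200.0], [200.0, 206.0], [199.0, 172.0]] [[264.0, 171.0], [285.0, 200.0], [254.0, 206.0], [236.0, 175.0]]
[ 0.5873 -0.0233  0.01  ] (array([ 0.5867, -0.0232,  0.0105]), np.float64(0.0009419624768409924))
[ 0.5097 -0.0287  0.01  ] (array([ 0.5108, -0.0288,  0.0082]), np.float64(0.0015708368469055517))
[0.4985 0.1175 0.01  ] (array([0.4997, 0.118 , 0.0067]), np.float64(0.001224457820372626))
[0.5759 0.1208 0.01  ] (array([0.5755, 0.1213, 0.0079]), np.float64(0.001760086240245838))
block [[369.0, 131.0], [371.0, 188.0], [345.0, 188.0], [345.0, 131.0]] [array([ 0.6577, -0.2591]), array([ 0.5291, -0.2551]), array([ 0.53  , -0.1994]), array([ 0.6588, -0.2062])]
squat ((219.8448944091797, 227.9325714111328), (22.82925796508789, 23.054317474365234), 139.1346435546875) ((217.437927246
[... 569 characters left out ...]
cork ((287.9277038574219, 235.4084930419922), (24.96200180053711, 25.16876983642578), 98.20477294921875) ((222.1946258544922, 220.64178466796875), (16.21756935119629, 26.764373779296875), 88.68766021728516) tri (array([ 0.431 , -0.0748,  0.0132]), np.float64(0.0002653071894814161)) plane [ 0.4308 -0.0747] [ 0.431  -0.0758] dia 0.054182851216951
pot ((401.0867919921875, 249.30897521972656), (24.551908493041992, 25.855470657348633), 131.45596313476562) ((224.0222625732422, 276.30316162109375), (22.002302169799805, 31.369802474975586), 83.93551635742188) tri (array([ 0.3965, -0.2954,  0.0679]), np.float64(0.00021114701613407622)) plane [ 0.3963 -0.2946] [ 0.3963 -0.2976] dia 0.04963700898151585
```

The pin pairing was swapped, but the pins fit the plane solution: (0.642,-0.232) and (0.543,-0.227), so the block centre is about (0.5925,-0.2293) with yaw -3°. The slab centre is (0.543,0.047) with yaw about 4.45°. Next is a helper that turns goals into rows.

```bash
cat > g.py <<'E'
# usage: g.py x y z yaw(deg, direction of tool y): prints shift & turn in the tool axes now
import sys,numpy as np
from scipy.spatial.transform import Rotation as Ro
from plant import arm
s=arm.sense(); R=np.array(s["tcp_rot"]); p=np.array(s["tool_pos"])
print("t %.1f pos %s w %.4f F %s grip %.1f j7 %.0f yaw %.1f"%(s["time"],np.round(p,4),s["grip_width"],np.round(s["wrist_force"],1),s["gripper_force"],s["joints"][6],np.degrees(np.arctan2(R[1,1],R[0,1]))))
if len(sys.argv)>4:
    x,y,z,a=map(float,sys.argv[1:5]); a=np.radians(a)
    Y=np.array([np.cos(a),np.sin(a),0]); 
    best=[]
    for q in(Y,-Y):
        G=np.c_[np.cross(q,[0,0,-1]),q,[0,0,-1]]; best.append(Ro.from_matrix(R.T@G).as_rotvec())
    print("shift",np.round(R.T@(np.array([x,y,z])-p),4),"turns",*[np.round(b,4) for b in best])
E
python3 g.py .5925 -.2293 .21 87
```

```text
t 0.3 pos [0.2288 0.6082 0.21  ] w 1.0017 F [0.3 0.4 0.2] grip 0.0 j7 -3 yaw 69.4
shift [-6.353e-01 -6.558e-01  4.000e-04] turns [-0.0006 -0.     -0.3074] [-1.0000e-04  8.0000e-04  2.8342e+00]
```

```bash
R='-0.212 -0.219 0 0 0 0'
python3 -m inch '0.085 -0.212 -0.219 0 0 0 0;0.085 -0.212 -0.219 0 0 0 0;0.085 -0.212 -0.219 0 0 0 0;0.085 -0.212 -0.219 0 0 0 0;0.085 -0.212 -0.219 0 0 0 0;0.085 -0.212 -0.219 0 0 0 0;0.085 -0.212 -0.219 0 0 0 0;0.085 -0.212 -0.219 0 0 0 0' && python3 -m inch '0.085 -0.212 -0.219 0 0 0 0;0.085 -0.212 -0.219 0 0 0 0;0.085 -0.212 -0.219 0 0 0 0;0.085 -0.212 -0.219 0 0 0 0;0.085 -0.212 -0.219 0 0 0 0;0.085 -0.212 -0.219 0 0 0 0;0.085 -0.212 -0.219 0 0 0 0;0.085 -0.212 -0.219 0 0 0 0' && python3 -m inch '0.085 -0.212 -0.219 0 0 0 -0.307;0.085 -0.212 -0.219 0 0 0 -0.307;0.085 -0.212 -0.219 0 0 0 -0.307;0.085 -0.212 -0.219 0 0 0 -0.307;0.085 -0.212 -0.219 0 0 0 -0.307;0.085 -0.212 -0.219 0 0 0 -0.307;0.085 -0.212 -0.219 0 0 0 -0.307;0.085 -0.212 -0.219 0 0 0 -0.307'; python3 g.py .5925 -.2293 .06 87
```

```text
time: 0.97
tool_pos: [0.3532, 0.3219, 0.2104]
tcp_rot: [[-0.933, 0.36, 0.001], [0.36, 0.933, -0.003], [-0.002, -0.002, -1.0]]
wrist_force: [-0.2, -0.6, -0.4]
grip_width: 0.992
gripper_force: 0.0
time: 1.63
tool_pos: [0.4734, 0.0424, 0.211]
tcp_rot: [[-0.933, 0.36, 0.003], [0.36, 0.933, -0.002], [-0.003, -0.001, -1.0]]
wrist_force: [0.2, -0.0, 0.3]
grip_width: 0.995
gripper_force: 0.0
time: 2.3
tool_pos: [0.5937, -0.2332, 0.2102]
tcp_rot: [[-0.999, 0.053, 0.0], [0.053, 0.999, -0.001], [-0.0, -0.001, -1.0]]
wrist_force: [0.4, -0.8, 0.0]
grip_width: 0.996
gripper_force: 0.0
t 2.3 pos [ 0.5937 -0.2332  0.2102] w 0.9961 F [ 0.4 -0.8  0. ] grip 0.0 j7 117 yaw 86.9
shift [0.0015 0.004  0.1502] turns [-0.0011  0.0004 -0.0011] [7.0000e-04 1.7000e-03 3.1405e+00]
```

```bash
python3 -m inch '0.08 0.0015 0.004 0.03 0 0 0;0.08 0.0015 0.004 0.06 0 0 0;0.08 0.0015 0.004 0.09 0 0 0;0.08 0.0015 0.004 0.12 0 0 0;0.08 0.0015 0.004 0.14 0 0 0;0.08 0.0015 0.004 0.15 0 0 0;0.08 0.0015 0.004 0.15 0 0 0;0.08 0.0015 0.004 0.15 0 0 0'; python3 g.py .5925 -.2293 .019 87; python3 - <<'E'
from h import *
t,s=cam("top"),cam("side")
a=cv2.resize(t["img"][110:220,310:410],None,fx=4,fy=4,interpolation=cv2.INTER_CUBIC)
b=cv2.resize(s["img"][190:300,260:390],None,fx=3,fy=3,interpolation=cv2.INTER_CUBIC)
b=cv2.copyMakeBorder(b,0,110,0,0,cv2.BORDER_CONSTANT)
cv2.imwrite("pics/c.png",np.hstack([a,b]))
E
```

```text
time: 2.97
tool_pos: [0.5921, -0.2264, 0.0607]
tcp_rot: [[-0.999, 0.053, 0.0], [0.053, 0.999, -0.0], [-0.0, -0.0, -1.0]]
wrist_force: [0.0, 0.1, -0.2]
grip_width: 0.939
gripper_force: 0.0
t 3.0 pos [ 0.5921 -0.2264  0.0607] w 0.9392 F [ 0.   0.1 -0.2] grip 0.0 j7 121 yaw 87.0
shift [-0.0006 -0.0029  0.0417] turns [-0.0002  0.0005 -0.0002] [7.0000e-04 2.0000e-04 3.1414e+00]
```

View pics/c.png

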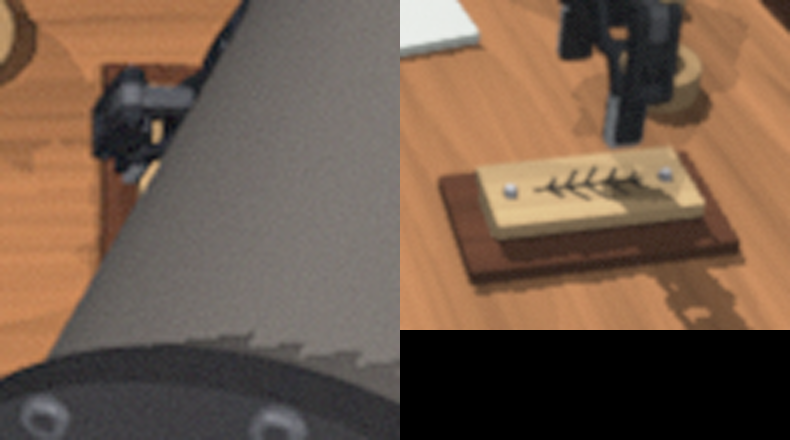

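The side view shows the open fingers straddling the block, and both pins visible. I descend with a y correction and cross-check the pin line from the side view.

```bash
python3 - <<'E'
from h import *
t,s=cam("top"),cam("side")
for a,b in(((357.7,137.3),(348,248)),((358,181.5),(296.5,253))): print(tri(t,a,s,b),plane(s,b,.035))
E
python3 -m inch '0.08 -0.0006 -0.003 0.006 0 0 0;0.08 -0.0006 -0.003 0.014 0 0 0;0.08 -0.0006 -0.003 0.022 0 0 0;0.08 -0.0006 -0.003 0.03 0 0 0;0.08 -0.0006 -0.003 0.035 0 0 0;0.08 -0.0006 -0.003 0.035 0 0 0;0.08 -0.0006 -0.003 0.035 0 0 0;0.08 -0.0006 -0.003 0.035 0 0 0'; python3 g.py .5925 -.2293 .019 87
```

```text
(array([ 0.64357678, -0.23323098,  0.03056207]), np.float64(0.00018008333504901765)) [ 0.64086611 -0.23799316  0.035     ]
(array([ 0.54351398, -0.22758105,  0.03203993]), np.float64(0.000108553008403363)) [ 0.54226861 -0.23080467  0.035     ]
time: 3.83
tool_pos: [0.5922, -0.2295, 0.0254]
tcp_rot: [[-0.999, 0.053, 0.0], [0.053, 0.999, -0.0], [-0.0, -0.0, -1.0]]
wrist_force: [0.8, 0.1, -0.1]
grip_width: 0.938
gripper_force: 0.0
t 3.8 pos [ 0.5922 -0.2295  0.0254] w 0.9385 F [ 0.8  0.1 -0.1] grip 0.0 j7 122 yaw 87.0
shift [-0.0003  0.0002  0.0064] turns [-0.0001  0.0003 -0.0003] [5.0000e-04 2.0000e-04 3.1413e+00]
```

```bash
python3 -m inch '0.07 0 -0.0007 0.003 0 0 0;0.07 0 -0.0007 0.006 0 0 0;0.065 0 -0.0007 0.006 0 0 0;0.06 0 -0.0007 0.006 0 0 0;0.06 0 -0.0007 0.006 0 0 0;0.06 0 -0.0007 0.006 0 0 0' && python3 -m inch '0.057 0 0 0 0 0 0;0.055 0 0 0 0 0 0;0.052 0 0 0 0 0 0;0.05 0 0 0 0 0 0;0.05 0 0 0 0 0 0;0.05 0 0 0 0 0 0'; python3 g.py
```

```text
time: 4.33
tool_pos: [0.5921, -0.2301, 0.0194]
tcp_rot: [[-0.999, 0.053, 0.0], [0.053, 0.999, 0.0], [-0.0, 0.0, -1.0]]
wrist_force: [-0.1, -0.3, 0.1]
grip_width: 0.697
gripper_force: 0.0
time: 4.83
tool_pos: [0.592, -0.23, 0.0193]
tcp_rot: [[-0.999, 0.053, 0.0], [0.053, 0.999, 0.0], [-0.0, 0.0, -1.0]]
wrist_force: [-0.2, 0.5, 0.4]
grip_width: 0.587
gripper_force: 0.0
t 4.8 pos [ 0.592  -0.23    0.0193] w 0.5874 F [-0.2  0.5  0.4] grip 0.0 j7 122 yaw 87.0
```

```bash
python3 - <<'E'
from h import *
s=cam("side")
cv2.imwrite("pics/d.png",cv2.resize(s["img"][190:300,250:390],None,fx=5,fy=5,interpolation=cv2.INTER_CUBIC))
E
```

```text
(no output)
```

View pics/d.png

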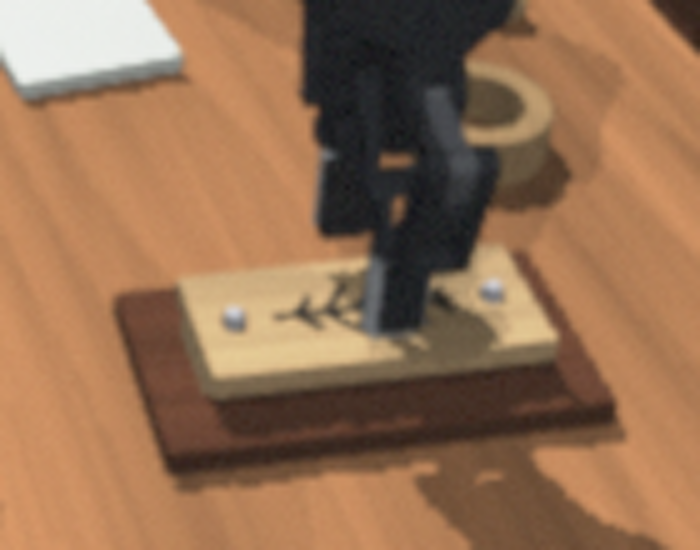

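```bash
python3 - <<'E'
from h import *
s=cam("side")
for y in(-.256,-.262):
  for z in(.015,.025,.035,.045): print(y,z,[proj(s,(x,y,z)).round(1) for x in(.581,.603)])
E
```

```text
-0.256 0.015 [array([320.3, 267.3]), array([331.6, 265.6])]
-0.256 0.025 [array([320.9, 263.2]), array([332.2, 261.4])]
-0.256 0.035 [array([321.4, 259. ]), array([332.8, 257.2])]
-0.256 0.045 [array([322. , 254.7]), array([333.5, 253. ])]
-0.262 0.015 [array([321.5, 269.6]), array([332.9, 267.8])]
-0.262 0.025 [array([322.1, 265.4]), array([333.5, 263.6])]
-0.262 0.035 [array([322.7, 261.2]), array([334.1, 259.4])]
-0.262 0.045 [array([323.2, 256.9]), array([334.8, 255.2])]
```

The picture shows the fingertip at about (328,256) in full-image pixels, roughly 38 mm up. So the tips hover about 8 mm above the block top and gripped nothing. I open and lower in steps, tracking the tip in the side view.

```bash
cat > tip.py <<'E'
from h import *
s=cam("side"); p=arm.sense()["tool_pos"]; w=arm.sense()["grip_width"]*.0854
h=cv2.cvtColor(s["img"],cv2.COLOR_BGR2HSV).astype(int); m=(h[...,2]<75)&((h[...,1]<90)|(h[...,2]<35))
y=p[1]-w/2-.004
for z in np.arange(p[2]-.01,p[2]+.04,.004):
    u=[proj(s,(p[0]+d,y,z)) for d in(-.004,0,.004)]; print("z %.3f"%z,[h[int(b),int(a)].tolist() for a,b in u])
E
python3 tip.py; python3 -m inch '0.07 0 0 0 0 0 0;0.07 0 0 0 0 0 0;0.07 0 0 0 0 0 0;0.07 0 0 0.003 0 0 0;0.07 0 0 0.006 0 0 0;0.07 0 0 0.01 0 0 0;0.07 0 0 0.01 0 0 0'; python3 tip.py
```

```text
z 0.009 [[9, 118, 69], [9, 118, 69], [10, 117, 70]]
z 0.013 [[8, 109, 63], [9, 103, 69], [8, 111, 69]]
z 0.017 [[11, 125, 57], [12, 105, 73], [12, 104, 66]]
z 0.021 [[17, 90, 108], [16, 91, 107], [17, 89, 120]]
z 0.025 [[17, 90, 125], [17, 88, 124], [18, 93, 121]]
z 0.029 [[17, 92, 153], [17, 95, 179], [18, 93, 164]]
z 0.033 [[18, 94, 204], [17, 95, 198], [18, 93, 150]]
z 0.037 [[18, 84, 185], [17, 90, 167], [18, 87, 105]]
z 0.041 [[30, 7, 77], [0, 7, 69], [21, 24, 73]]
z 0.045 [[110, 16, 48], [120, 15, 34], [110, 38, 40]]
z 0.049 [[105, 20, 51], [100, 21, 37], [105, 41, 37]]
z 0.053 [[120, 16, 62], [125, 36, 42], [98, 30, 34]]
z 0.057 [[110, 39, 39], [165, 14, 37], [100, 44, 35]]
time: 5.57
tool_pos: [0.5912, -0.2296, 0.0081]
tcp_rot: [[-0.999, 0.053, -0.002], [0.053, 0.999, 0.001], [0.002, 0.001, -1.0]]
wrist_force: [0.6, 0.6, -1.1]
grip_width: 0.816
gripper_force: 0.0
z -0.002 [[8, 114, 56], [10, 119, 58], [12, 109, 54]]
z 0.002 [[9, 116, 75], [9, 117, 70], [9, 118, 65]]
z 0.006 [[9, 122, 96], [11, 127, 84], [9, 133, 92]]
z 0.010 [[10, 113, 70], [8, 118, 69], [11, 126, 69]]
z 0.014 [[9, 108, 66], [12, 122, 67], [9, 120, 70]]
z 0.018 [[10, 130, 61], [10, 113, 52], [10, 118, 52]]
z 0.022 [[8, 118, 52], [9, 107, 55], [8, 109, 54]]
z 0.026 [[13, 102, 70], [13, 111, 60], [9, 106, 58]]
z 0.030 [[16, 90, 91], [17, 73, 102], [16, 83, 102]]
z 0.034 [[17, 21, 85], [18, 32, 80], [75, 9, 59]]
z 0.038 [[105, 20, 51], [102, 34, 37], [115, 35, 44]]
z 0.042 [[120, 20, 50], [105, 27, 38], [110, 24, 32]]
z 0.046 [[101, 55, 37], [96, 34, 37], [120, 28, 37]]
```

The tip now reads about 32 mm with the TCP at 8.5 mm, so the tips stand about 21 mm above the TCP reading at block width. I lower another 13 mm.

```bash
python3 -m inch '0.07 0 0 0.003 0 0 0;0.07 0 0 0.006 0 0 0;0.07 0 0 0.009 0 0 0;0.07 0 0 0.011 0 0 0;0.07 0 0 0.013 0 0 0;0.07 0 0 0.013 0 0 0;0.07 0 0 0.013 0 0 0'; python3 g.py .5925 -.23 -.005 87; python3 tip.py
```

```text
time: 6.2
tool_pos: [0.5919, -0.23, -0.0039]
tcp_rot: [[-0.999, 0.053, -0.0], [0.053, 0.999, 0.0], [0.0, 0.0, -1.0]]
wrist_force: [-0.0, -0.4, 0.3]
grip_width: 0.821
gripper_force: 0.0
t 6.2 pos [ 0.5919 -0.23   -0.0039] w 0.8206 F [-0.  -0.4  0.3] grip 0.0 j7 123 yaw 87.0
shift [-0.0006  0.      0.0011] turns [ 0.0001 -0.0002 -0.0003] [-3.0000e-04 -2.0000e-04  3.1413e+00]
z -0.014 [[13, 129, 119], [13, 129, 115], [13, 126, 113]]
z -0.010 [[13, 128, 112], [14, 132, 110], [14, 129, 109]]
z -0.006 [[12, 120, 89], [13, 126, 67], [12, 129, 69]]
z -0.002 [[9, 106, 58], [9, 121, 55], [10, 121, 57]]
z 0.002 [[9, 117, 76], [11, 138, 70], [12, 123, 60]]
z 0.006 [[8, 125, 94], [11, 118, 84], [9, 122, 90]]
z 0.010 [[9, 113, 72], [9, 113, 70], [12, 105, 63]]
z 0.014 [[14, 100, 56], [7, 106, 53], [12, 118, 54]]
z 0.018 [[7, 81, 57], [9, 38, 67], [8, 49, 62]]
z 0.022 [[0, 8, 66], [8, 17, 61], [135, 12, 43]]
z 0.026 [[108, 28, 45], [125, 40, 38], [120, 23, 34]]
z 0.030 [[105, 36, 42], [98, 28, 36], [138, 34, 37]]
z 0.034 [[98, 21, 48], [110, 19, 40], [110, 20, 39]]
```

```bash
python3 -m inch '0.062 0 0 0 0 0 0;0.059 0 0 0 0 0 0;0.058 0 0 0 0 0 0;0.057 0 0 0 0 0 0;0.055 0 0 0 0 0 0;0.053 0 0 0 0 0 0;0.05 0 0 0 0 0 0;0.05 0 0 0 0 0 0'; python3 g.py .5925 -.23 -.005 87
```

```text
time: 6.92
tool_pos: [0.5921, -0.2301, -0.0031]
tcp_rot: [[-0.999, 0.053, 0.0], [0.053, 0.999, 0.0], [-0.0, 0.0, -1.0]]
wrist_force: [-1.1, 1.6, 5.4]
grip_width: 0.636
gripper_force: 62.3
t 6.9 pos [ 0.5921 -0.2301 -0.0031] w 0.6355 F [-1.1  1.6  5.4] grip 62.3 j7 123 yaw 87.0
shift [-0.0004  0.0001  0.0019] turns [ 0.0003  0.0004 -0.0005] [ 6.0000e-04 -5.0000e-04  3.1411e+00]
```

Gripped with 62 N and little side force. Now I lift straight up, slowly.

```bash
python3 -m inch '0.045 0 0 -0.002 0 0 0;0.045 0 0 -0.005 0 0 0;0.045 0 0 -0.008 0 0 0;0.045 0 0 -0.011 0 0 0;0.045 0 0 -0.014 0 0 0;0.045 0 0 -0.018 0 0 0;0.045 0 0 -0.022 0 0 0;0.045 0 0 -0.026 0 0 0' && python3 -m inch '0.045 0 0 -0.006 0 0 0;0.045 0 0 -0.014 0 0 0;0.045 0 0 -0.024 0 0 0;0.045 0 0 -0.036 0 0 0;0.045 0 0 -0.048 0 0 0;0.045 0 0 -0.06 0 0 0;0.045 0 0 -0.06 0 0 0;0.045 0 0 -0.06 0 0 0'; python3 g.py .543 .0467 .08 4.45
python3 - <<'E'
from h import *
s=cam("side")
cv2.imwrite("pics/e.png",cv2.resize(s["img"][130:300,210:390],None,fx=3.4,fy=3.4,interpolation=cv2.INTER_CUBIC))
E
```

```text
time: 7.58
tool_pos: [0.592, -0.2301, 0.0228]
tcp_rot: [[-0.999, 0.053, 0.0], [0.053, 0.999, 0.0], [-0.0, 0.0, -1.0]]
wrist_force: [-0.2, -0.3, -2.9]
grip_width: 0.627
gripper_force: 63.4
time: 8.25
tool_pos: [0.5927, -0.2303, 0.0836]
tcp_rot: [[-0.999, 0.053, 0.002], [0.053, 0.999, -0.0], [-0.002, -0.0, -1.0]]
wrist_force: [-0.4, 0.5, -2.2]
grip_width: 0.627
gripper_force: 63.5
t 8.2 pos [ 0.5927 -0.2303  0.0836] w 0.6271 F [-0.4  0.5 -2.2] grip 63.5 j7 120 yaw 87.0
shift [0.0643 0.274  0.0033] turns [1.4000e-03 2.1000e-03 1.4405e+00] [-2.2000e-03  1.5000e-03 -1.7011e+00]
```

View pics/e.png

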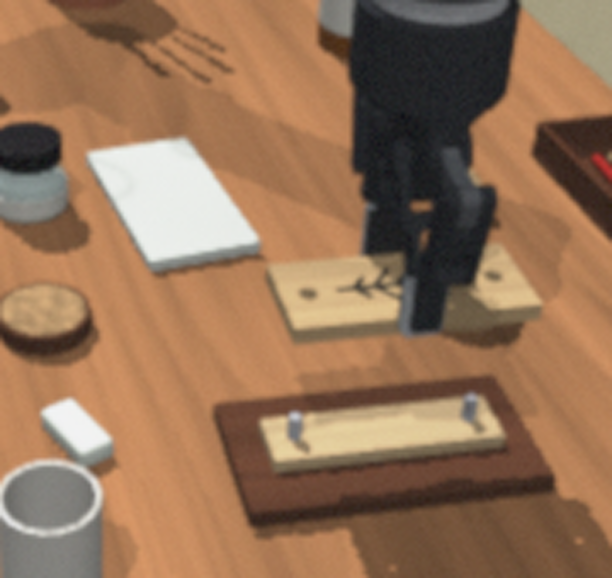

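The block hangs level under the gripper, clear of the pins. I carry it to the slab while turning.

```bash
python3 -m inch '0.045 0.003 0.012 0 0 0 0.08;0.045 0.007 0.03 0 0 0 0.18;0.045 0.012 0.05 0 0 0 0.29;0.045 0.018 0.075 0 0 0 0.4;0.045 0.024 0.1 0 0 0 0.51;0.045 0.029 0.12 0 0 0 0.61;0.045 0.032 0.134 0 0 0 0.69;0.045 0.033 0.137 0 0 0 0.72'; python3 g.py .543 .0467 .08 4.45
```

```text
time: 8.97
tool_pos: [0.5652, -0.0869, 0.0809]
tcp_rot: [[-0.717, 0.697, -0.003], [0.697, 0.717, 0.003], [0.004, -0.0, -1.0]]
wrist_force: [-0.5, 0.1, -1.8]
grip_width: 0.633
gripper_force: 63.6
t 9.0 pos [ 0.5652 -0.0869  0.0809] w 0.6331 F [-0.5  0.1 -1.8] grip 63.6 j7 71 yaw 45.8
shift [0.1091 0.0803 0.0013] turns [-0.0017 -0.0037  0.722 ] [ 4.7000e-03 -2.2000e-03 -2.4195e+00]
```

```bash
python3 -m inch '0.045 0.01 0.007 0 0 0 0.08;0.045 0.024 0.018 0 0 0 0.18;0.045 0.04 0.03 0 0 0 0.29;0.045 0.058 0.043 0 0 0 0.4;0.045 0.076 0.056 0 0 0 0.51;0.045 0.094 0.069 0 0 0 0.61;0.045 0.106 0.078 0 0 0 0.69;0.045 0.109 0.08 0 0 0 0.722'&& python3 -m inch '0.045 0 0 0 0 0 0;0.045 0 0 0 0 0 0'; python3 g.py .543 .0467 .01 4.45
python3 - <<'E'
from h import *
s=cam("side");t=cam("top")
a=cv2.resize(s["img"][100:230,180:320],None,fx=3,fy=3,interpolation=cv2.INTER_CUBIC)
b=cv2.resize(t["img"][130:260,180:310],None,fx=3,fy=3,interpolation=cv2.INTER_CUBIC)
cv2.imwrite("pics/f.png",np.hstack([a,b]))
E
```

```text
time: 9.63
tool_pos: [0.5428, 0.0461, 0.081]
tcp_rot: [[-0.078, 0.997, -0.003], [0.997, 0.078, 0.001], [0.002, -0.003, -1.0]]
wrist_force: [-0.5, 0.1, -1.1]
grip_width: 0.632
gripper_force: 63.6
time: 9.8
tool_pos: [0.5435, 0.0419, 0.0817]
tcp_rot: [[-0.078, 0.997, -0.001], [0.997, 0.078, -0.001], [-0.001, -0.001, -1.0]]
wrist_force: [-0.1, -0.1, -0.9]
grip_width: 0.635
gripper_force: 63.6
t 9.8 pos [0.5435 0.0419 0.0817] w 0.6348 F [-0.1 -0.1 -0.9] grip 63.6 j7 23 yaw 4.5
shift [ 0.0049 -0.0001  0.0717] turns [-0.0011  0.0007  0.0002] [-1.0000e-03 -1.7000e-03 -3.1414e+00]
```

View pics/f.png

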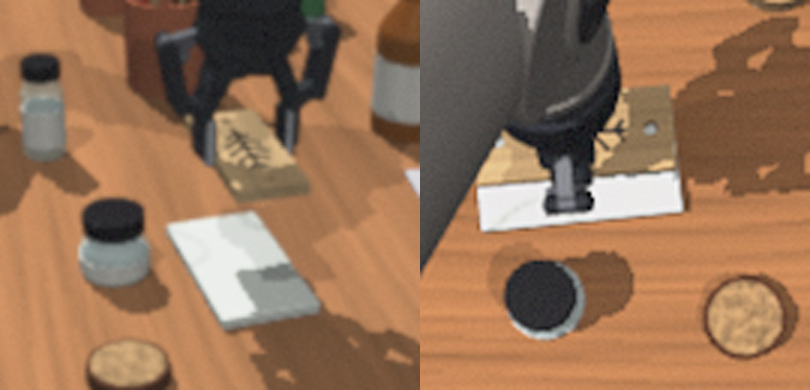

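The block is aligned over the slab, and the squat jar stays clear of the near finger. I descend.

```bash
python3 -m inch '0.045 0.003 0 0.008 0 0 0;0.045 0.005 0 0.02 0 0 0;0.045 0.005 0 0.034 0 0 0;0.045 0.005 0 0.048 0 0 0;0.045 0.005 0 0.06 0 0 0;0.045 0.005 0 0.068 0 0 0;0.045 0.005 0 0.072 0 0 0;0.045 0.005 0 0.072 0 0 0'&& python3 -m inch '0.045 0 0 0.004 0 0 0;0.045 0 0 0.008 0 0 0;0.045 0 0 0.012 0 0 0;0.045 0 0 0.016 0 0 0;0.045 0 0 0.018 0 0 0;0.045 0 0 0.019 0 0 0;0.045 0 0 0.02 0 0 0;0.045 0 0 0.02 0 0 0'; python3 g.py .543 .0467 -.013 4.45
```

```text
time: 10.57
tool_pos: [0.5429, 0.0465, 0.0091]
tcp_rot: [[-0.076, 0.997, -0.002], [0.997, 0.076, -0.001], [-0.0, -0.002, -1.0]]
wrist_force: [0.2, 0.3, -0.6]
grip_width: 0.634
gripper_force: 63.5
time: 11.23
tool_pos: [0.5437, 0.0469, -0.0098]
tcp_rot: [[-0.076, 0.997, 0.0], [0.997, 0.076, 0.0], [0.0, 0.0, -1.0]]
wrist_force: [0.7, -0.4, -1.1]
grip_width: 0.631
gripper_force: 63.6
t 11.2 pos [ 0.5437  0.0469 -0.0098] w 0.6314 F [ 0.7 -0.4 -1.1] grip 63.6 j7 28 yaw 4.4
shift [-0.0001 -0.0007  0.0032] turns [ 0.     -0.0001 -0.0016] [-2.00e-04 -1.00e-04  3.14e+00]
```

```bash
python3 -m inch '0.045 0 0 0.001 0 0 0;0.045 0 0 0.002 0 0 0;0.045 0 0 0.003 0 0 0;0.045 0 0 0.003 0 0 0;0.045 0 0 0.003 0 0 0'&& python3 g.py && python3 -m inch '0.06 0 0 0 0 0 0;0.07 0 0 0 0 0 0;0.072 0 0 0 0 0 0;0.072 0 0 0 0 0 0;0.072 0 0 0 0 0 0;0.072 0 0 0 0 0 0'&&python3 -m inch '0.072 0 0 -0.005 0 0 0;0.072 0 0 -0.015 0 0 0;0.072 0 0 -0.03 0 0 0;0.072 0 0 -0.05 0 0 0;0.072 0 0 -0.08 0 0 0;0.072 0 0 -0.12 0 0 0;0.072 0 0 -0.15 0 0 0;0.072 0 0 -0.15 0 0 0'; python3 g.py .4455 .0685 .15 80
python3 - <<'E'
from h import *
t=cam("top");s=cam("side")
a=cv2.resize(s["img"][100:230,180:320],None,fx=3,fy=3,interpolation=cv2.INTER_CUBIC)
b=cv2.resize(t["img"][130:260,180:310],None,fx=3,fy=3,interpolation=cv2.INTER_CUBIC)
cv2.imwrite("pics/f2.png",np.hstack([a,b]))
E
```

```text
time: 11.65
tool_pos: [0.5436, 0.0468, -0.0127]
tcp_rot: [[-0.076, 0.997, -0.0], [0.997, 0.076, 0.0], [0.0, -0.0, -1.0]]
wrist_force: [0.0, -0.7, -1.2]
grip_width: 0.633
gripper_force: 63.6
t 11.7 pos [ 0.5436  0.0468 -0.0127] w 0.6327 F [ 0.  -0.7 -1.2] grip 63.6 j7 29 yaw 4.4
time: 12.15
tool_pos: [0.5437, 0.0468, -0.0126]
tcp_rot: [[-0.076, 0.997, 0.0], [0.997, 0.076, 0.0], [0.0, 0.0, -1.0]]
wrist_force: [0.3, 0.3, -0.1]
grip_width: 0.845
gripper_force: 0.0
time: 12.82
tool_pos: [0.5483, 0.0461, 0.1441]
tcp_rot: [[-0.075, 0.997, 0.011], [0.997, 0.075, 0.002], [0.002, 0.012, -1.0]]
wrist_force: [1.1, 0.0, -0.3]
grip_width: 0.843
gripper_force: 0.0
t 12.8 pos [0.5483 0.0461 0.1441] w 0.8435 F [ 1.1  0.  -0.3] grip 0.0 j7 19 yaw 4.3
shift [ 0.0301 -0.1007 -0.007 ] turns [ 0.0109  0.0063 -1.321 ] [ 0.0068 -0.0117  1.8205]
```

View pics/f2.png

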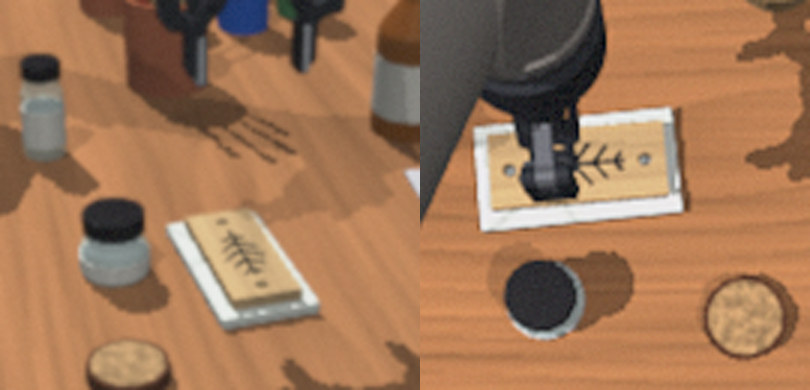

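The block lies lengthwise in the middle of the slab, with its holes at top pixels (210,187) and (255,183). I check that and move over the squat jar while turning.

```bash
python3 - <<'E'
from h import *
t=cam("top"); print([plane(t,p,.02) for p in((210,186.7),(254.7,182.7))])
E
python3 -m inch '0.08 0.01 -0.03 0 0 0 -0.1;0.08 0.02 -0.06 0 0 0 -0.22;0.08 0.03 -0.09 0 0 0 -0.34;0.08 0.03 -0.101 0 0 0 -0.46;0.08 0.03 -0.101 0 0 0 -0.58;0.08 0.03 -0.101 0 0 0 -0.68;0.08 0.03 -0.101 0 0 0 -0.76;0.08 0.03 -0.101 0 0 0 -0.8';  python3 g.py .4455 .0685 .1 94.45
```

```text
[array([0.53971484, 0.09428605, 0.02      ]), array([ 0.54709401, -0.00438836,  0.02      ])]
time: 13.63
tool_pos: [0.4392, 0.069, 0.1363]
tcp_rot: [[-0.771, 0.637, -0.002], [0.637, 0.771, -0.001], [0.002, -0.002, -1.0]]
wrist_force: [-0.1, -1.2, -0.1]
grip_width: 0.94
gripper_force: 0.0
t 13.6 pos [0.4392 0.069  0.1363] w 0.9398 F [-0.1 -1.2 -0.1] grip 0.0 j7 47 yaw 50.4
shift [-0.0052  0.0037  0.0363] turns [-0.0013 -0.0022 -0.7687] [-2.8000e-03  1.7000e-03  2.3729e+00]
```

```bash
python3 -m inch '0.08 -0.005 0.004 0 0 0 -0.1;0.08 -0.005 0.004 0.006 0 0 -0.21;0.08 -0.005 0.004 0.012 0 0 -0.32;0.08 -0.005 0.004 0.02 0 0 -0.43;0.08 -0.005 0.004 0.028 0 0 -0.54;0.08 -0.005 0.004 0.036 0 0 -0.65;0.08 -0.005 0.004 0.036 0 0 -0.74;0.08 -0.005 0.004 0.036 0 0 -0.769'&&python3 -m inch '0.08 0 0 0 0 0 0;0.08 0 0 0 0 0 0;0.08 0 0 0 0 0 0';  python3 g.py .4455 .0685 -.009 94.45
```

```text
time: 14.3
tool_pos: [0.4451, 0.0684, 0.0996]
tcp_rot: [[-0.997, -0.077, -0.004], [-0.077, 0.997, -0.002], [0.004, -0.001, -1.0]]
wrist_force: [-0.0, 0.1, 0.9]
grip_width: 0.938
gripper_force: 0.0
time: 14.55
tool_pos: [0.4465, 0.0688, 0.1008]
tcp_rot: [[-0.997, -0.073, -0.001], [-0.073, 0.997, -0.0], [0.001, -0.0, -1.0]]
wrist_force: [-0.6, -0.1, -0.1]
grip_width: 0.944
gripper_force: 0.0
t 14.6 pos [0.4465 0.0688 0.1008] w 0.9436 F [-0.6 -0.1 -0.1] grip 0.0 j7 92 yaw 94.2
shift [ 0.0009 -0.0002  0.1098] turns [-0.0004 -0.0012 -0.0043] [-1.8000e-03  6.0000e-04  3.1373e+00]
```

Descend to the squat jar in two stages, checking the force.

```bash
python3 -m inch '0.08 0 0 0.008 0 0 0;0.08 0.001 0 0.02 0 0 0;0.08 0.001 0 0.032 0 0 0;0.08 0.001 0 0.044 0 0 0;0.08 0.001 0 0.056 0 0 0;0.08 0.001 0 0.066 0 0 0;0.08 0.001 0 0.07 0 0 0;0.08 0.001 0 0.07 0 0 0'&&python3 -m inch '0.08 0 0 0.006 0 0 0;0.08 0 0 0.014 0 0 0;0.08 0 0 0.022 0 0 0;0.08 0 0 0.03 0 0 0;0.08 0 0 0.036 0 0 0;0.08 0 0 0.039 0 0 0;0.08 0 0 0.039 0 0 0;0.08 0 0 0.039 0 0 0';  python3 g.py .4455 .0685 -.009 94.45; python3 tip.py
```

```text
time: 15.22
tool_pos: [0.4452, 0.0686, 0.0303]
tcp_rot: [[-0.997, -0.074, -0.002], [-0.074, 0.997, -0.001], [0.002, -0.001, -1.0]]
wrist_force: [-0.7, -0.6, 0.0]
grip_width: 0.939
gripper_force: 0.0
time: 15.88
tool_pos: [0.4461, 0.0687, -0.0078]
tcp_rot: [[-0.997, -0.074, -0.0], [-0.074, 0.997, -0.0], [0.0, -0.0, -1.0]]
wrist_force: [0.1, 0.3, 0.8]
grip_width: 0.936
gripper_force: 0.0
t 15.9 pos [ 0.4461  0.0687 -0.0078] w 0.9363 F [0.1 0.3 0.8] grip 0.0 j7 104 yaw 94.2
shift [ 0.0006 -0.0002  0.0012] turns [-0.0001 -0.0002 -0.0036] [-3.000e-04  1.000e-04  3.138e+00]
z -0.018 [[13, 134, 189], [13, 134, 189], [13, 131, 156]]
z -0.014 [[13, 135, 187], [13, 133, 186], [13, 132, 135]]
z -0.010 [[13, 134, 167], [13, 135, 119], [12, 125, 120]]
z -0.006 [[14, 128, 120], [13, 126, 117], [12, 126, 117]]
z -0.002 [[13, 123, 116], [13, 126, 117], [14, 127, 114]]
z 0.002 [[13, 129, 117], [13, 131, 113], [13, 125, 102]]
z 0.006 [[13, 126, 117], [12, 126, 109], [13, 125, 98]]
z 0.010 [[14, 59, 108], [14, 70, 109], [14, 81, 97]]
z 0.014 [[20, 19, 123], [23, 20, 117], [18, 28, 111]]
z 0.018 [[25, 12, 131], [30, 6, 118], [23, 9, 114]]
z 0.022 [[60, 2, 115], [105, 6, 90], [120, 3, 90]]
z 0.026 [[108, 12, 109], [120, 12, 43], [100, 20, 38]]
z 0.030 [[105, 14, 106], [90, 6, 43], [110, 23, 33]]
```

```bash
python3 -m inch '0.07 0 0 0 0 0 0;0.064 0 0 0 0 0 0;0.06 0 0 0 0 0 0;0.057 0 0 0 0 0 0;0.054 0 0 0 0 0 0;0.05 0 0 0 0 0 0;0.045 0 0 0 0 0 0;0.045 0 0 0 0 0 0'&&python3 g.py&&python3 -m inch '0.045 0 0 -0.004 0 0 0;0.045 0 0 -0.012 0 0 0;0.045 0 0 -0.022 0 0 0;0.045 0 0 -0.034 0 0 0;0.045 0 0 -0.046 0 0 0;0.045 0 0 -0.056 0 0 0;0.045 0 0 -0.06 0 0 0;0.045 0 0 -0.06 0 0 0';  python3 g.py .6407 .0543 .053 94.45
```

```text
time: 16.6
tool_pos: [0.4463, 0.0692, -0.0069]
tcp_rot: [[-0.997, -0.074, -0.0], [-0.074, 0.997, 0.001], [0.0, 0.001, -1.0]]
wrist_force: [-2.4, 0.8, 8.6]
grip_width: 0.62
gripper_force: 60.9
t 16.6 pos [ 0.4463  0.0692 -0.0069] w 0.6196 F [-2.4  0.8  8.6] grip 60.9 j7 104 yaw 94.3
time: 17.27
tool_pos: [0.4469, 0.0693, 0.0534]
tcp_rot: [[-0.997, -0.075, 0.002], [-0.075, 0.997, 0.001], [-0.002, 0.001, -1.0]]
wrist_force: [0.1, 1.0, -1.8]
grip_width: 0.616
gripper_force: 63.5
t 17.3 pos [0.4469 0.0693 0.0534] w 0.6164 F [ 0.1  1.  -1.8] grip 63.5 j7 98 yaw 94.3
shift [-0.1921 -0.0294  0.0009] turns [ 0.0012  0.0024 -0.0031] [ 3.7000e-03 -1.8000e-03  3.1385e+00]
```

```bash
python3 -m inch '0.045 -0.01 -0.0015 0 0 0 0;0.045 -0.03 -0.0045 0 0 0 0;0.045 -0.06 -0.009 0 0 0 0;0.045 -0.09 -0.0135 0 0 0 0;0.045 -0.125 -0.019 0 0 0 0;0.045 -0.16 -0.0245 0 0 0 0;0.045 -0.182 -0.028 0 0 0 0;0.045 -0.192 -0.0295 0 0 0 0'&&python3 -m inch '0.045 0 0 0 0 0 0;0.045 0 0 0 0 0 0;0.045 0 0 0.006 0 0 0;0.045 0 0 0.014 0 0 0;0.045 0 0 0.022 0 0 0;0.045 0 0 0.028 0 0 0;0.045 0 0 0.03 0 0 0;0.045 0 0 0.03 0 0 0';  python3 g.py .6407 .0543 -.0065 94.45
```

```text
time: 17.93
tool_pos: [0.6437, 0.0529, 0.051]
tcp_rot: [[-0.997, -0.074, 0.002], [-0.074, 0.997, -0.001], [-0.002, -0.002, -1.0]]
wrist_force: [-0.8, 0.2, -2.1]
grip_width: 0.618
gripper_force: 63.5
time: 18.6
tool_pos: [0.6387, 0.0539, 0.0213]
tcp_rot: [[-0.997, -0.074, -0.002], [-0.074, 0.997, 0.0], [0.002, 0.0, -1.0]]
wrist_force: [-0.3, -0.3, -2.4]
grip_width: 0.617
gripper_force: 63.4
t 18.6 pos [0.6387 0.0539 0.0213] w 0.6169 F [-0.3 -0.3 -2.4] grip 63.4 j7 108 yaw 94.3
shift [-0.0021  0.0002  0.0278] turns [ 0.0002 -0.0019 -0.0032] [-3.0000e-03 -3.0000e-04  3.1384e+00]
```

```bash
python3 -m inch '0.045 -0.001 0 0.006 0 0 0;0.045 -0.002 0 0.012 0 0 0;0.045 -0.002 0 0.018 0 0 0;0.045 -0.002 0 0.023 0 0 0;0.045 -0.002 0 0.026 0 0 0;0.045 -0.002 0 0.0275 0 0 0;0.045 -0.002 0 0.0275 0 0 0;0.045 -0.002 0 0.0275 0 0 0'&&python3 g.py && python3 -m inch '0.057 0 0 0 0 0 0;0.065 0 0 0 0 0 0;0.075 0 0 0 0 0 0;0.082 0 0 0 0 0 0;0.082 0 0 0 0 0 0;0.082 0 0 0 0 0 0;0.082 0 0 0 0 0 0'&&python3 -m inch '0.082 0 0 -0.005 0 0 0;0.082 0 0 -0.02 0 0 0;0.082 0 0 -0.04 0 0 0;0.082 0 0 -0.06 0 0 0;0.082 0 0 -0.08 0 0 0;0.082 0 0 -0.1 0 0 0;0.082 0 0 -0.11 0 0 0;0.082 0 0 -0.11 0 0 0'; python3 g.py .431 -.0748 .1 94.45
```

```text
time: 19.27
tool_pos: [0.6418, 0.0538, -0.0052]
tcp_rot: [[-0.997, -0.074, 0.0], [-0.074, 0.997, 0.0], [-0.0, -0.0, -1.0]]
wrist_force: [-0.7, -0.1, -1.6]
grip_width: 0.614
gripper_force: 63.5
t 19.3 pos [ 0.6418  0.0538 -0.0052] w 0.6137 F [-0.7 -0.1 -1.6] grip 63.5 j7 109 yaw 94.3
time: 19.85
tool_pos: [0.6418, 0.0539, -0.0051]
tcp_rot: [[-0.997, -0.074, 0.0], [-0.074, 0.997, 0.0], [-0.0, 0.0, -1.0]]
wrist_force: [0.5, 0.7, -0.5]
grip_width: 0.955
gripper_force: 0.0
time: 20.52
tool_pos: [0.6441, 0.0536, 0.1086]
tcp_rot: [[-0.997, -0.074, 0.006], [-0.074, 0.997, 0.001], [-0.006, 0.001, -1.0]]
wrist_force: [0.6, -0.3, 0.4]
grip_width: 0.963
gripper_force: 0.0
t 20.5 pos [0.6441 0.0536 0.1086] w 0.9628 F [ 0.6 -0.3  0.4] grip 0.0 j7 105 yaw 94.2
shift [ 0.222  -0.1123  0.0071] turns [ 0.0006  0.0063 -0.0036] [ 9.900e-03 -9.000e-04  3.138e+00]
```

Move over the coaster, and check the squat jar from the top camera.

```bash
python3 -m inch '0.082 0.222 -0.112 0 0 0 0;0.082 0.222 -0.112 0 0 0 0;0.082 0.222 -0.112 0 0 0 0;0.082 0.222 -0.112 0 0 0 0;0.082 0.222 -0.112 0 0 0 0;0.082 0.222 -0.112 0 0 0 0;0.082 0.222 -0.112 0 0 0 0;0.082 0.222 -0.112 0 0 0 0' && python3 -m inch '0.082 0 0 0.01 0 0 0;0.082 0 0 0.03 0 0 0;0.082 0 0 0.05 0 0 0;0.082 0 0 0.06 0 0 0;0.082 0 0 0.07 0 0 0;0.082 0 0 0.07 0 0 0;0.082 0 0 0.07 0 0 0'; python3 g.py .431 -.0748 -.018 94.45
python3 - <<'E'
from h import *
t=cam("top");s=cam("side"); dark=lambda h,S,v:(v<75)&(S<60)
x,y=proj(t,(.64,.054,.055)).astype(int)
k=blob(t,(x-20,y-20,x+20,y+20),dark); e=cv2.fitEllipse(cv2.convexHull(k)); p=plane(t,e[0],.055); d=p[:2]-[.543,.0467]
print(e,p,"slab xy",d@[.997,.0777],d@[-.0777,.997])
a=cv2.resize(s["img"][100:260,170:330],None,fx=2.4,fy=2.4,interpolation=cv2.INTER_CUBIC)
b=cv2.resize(t["img"][100:260,180:340],None,fx=2.4,fy=2.4,interpolation=cv2.INTER_CUBIC)
cv2.imwrite("pics/i.png",np.hstack([a,b]))
E
```

```text
time: 21.18
tool_pos: [0.426, -0.0749, 0.1041]
tcp_rot: [[-0.997, -0.071, -0.002], [-0.071, 0.997, 0.002], [0.001, 0.002, -1.0]]
wrist_force: [0.8, 1.0, -0.1]
grip_width: 0.962
gripper_force: 0.0
time: 21.77
tool_pos: [0.4288, -0.0744, 0.0344]
tcp_rot: [[-0.997, -0.074, -0.001], [-0.074, 0.997, -0.001], [0.001, -0.001, -1.0]]
wrist_force: [0.1, -0.6, 0.5]
grip_width: 0.964
gripper_force: 0.0
t 21.8 pos [ 0.4288 -0.0744  0.0344] w 0.9642 F [ 0.1 -0.6  0.5] grip 0.0 j7 118 yaw 94.3
shift [-0.0022 -0.0005  0.0524] turns [-0.0006 -0.001  -0.0032] [-1.5000e-03  1.0000e-03  3.1384e+00]
((227.47264099121094, 138.29359436035156), (21.637596130371094, 22.57398223876953), 151.5482940673828) [0.63843957 0.05247765 0.055     ] slab xy 0.09560217221851879 -0.001655336904969223
```

View pics/i.png

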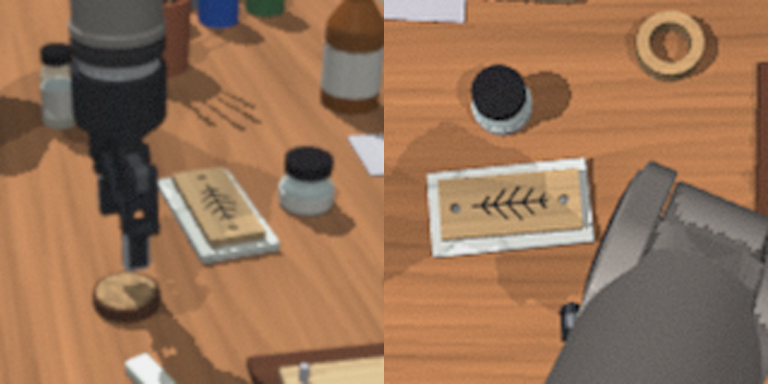

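The squat jar stands behind the slab at (95.6,-1.7) mm in slab axes, and the gripper is over the coaster. I descend to it.

```bash
python3 -m inch '0.082 -0.001 0 0.006 0 0 0;0.082 -0.002 0 0.014 0 0 0;0.08 -0.002 0 0.024 0 0 0;0.08 -0.002 0 0.034 0 0 0;0.08 -0.002 0 0.042 0 0 0;0.08 -0.002 0 0.048 0 0 0;0.08 -0.002 0 0.0505 0 0 0;0.08 -0.002 0 0.0505 0 0 0' &&python3 g.py&& python3 -m inch '0.074 0 0 0 0 0 0;0.068 0 0 0 0 0 0;0.065 0 0 0 0 0 0;0.062 0 0 0 0 0 0;0.059 0 0 0 0 0 0;0.055 0 0 0 0 0 0;0.05 0 0 0 0 0 0;0.05 0 0 0 0 0 0'; python3 g.py .431 -.0748 -.018 94.45; python3 tip.py | head -8
```

```text
time: 22.53
tool_pos: [0.43, -0.0743, -0.0165]
tcp_rot: [[-0.997, -0.074, -0.002], [-0.074, 0.997, -0.0], [0.002, 0.0, -1.0]]
wrist_force: [-0.8, -0.1, -0.6]
grip_width: 0.938
gripper_force: 0.0
t 22.5 pos [ 0.43   -0.0743 -0.0165] w 0.9379 F [-0.8 -0.1 -0.6] grip 0.0 j7 124 yaw 94.2
time: 23.2
tool_pos: [0.431, -0.0741, -0.0145]
tcp_rot: [[-0.997, -0.074, 0.001], [-0.074, 0.997, 0.001], [-0.001, 0.001, -1.0]]
wrist_force: [-3.2, 0.9, 15.5]
grip_width: 0.66
gripper_force: 60.3
t 23.2 pos [ 0.431  -0.0741 -0.0145] w 0.6599 F [-3.2  0.9 15.5] grip 60.3 j7 124 yaw 94.3
shift [ 0.0001 -0.0007  0.0034] turns [ 0.0015  0.0006 -0.0035] [ 1.0000e-03 -2.3000e-03  3.1381e+00]
z -0.025 [[13, 134, 184], [13, 132, 181], [13, 131, 158]]
z -0.021 [[13, 132, 185], [13, 133, 177], [13, 133, 159]]
z -0.017 [[13, 132, 184], [13, 129, 146], [13, 125, 126]]
z -0.013 [[13, 130, 175], [13, 131, 115], [13, 129, 109]]
z -0.009 [[13, 130, 159], [14, 126, 111], [13, 127, 110]]
z -0.005 [[12, 126, 111], [14, 129, 107], [13, 125, 108]]
z -0.001 [[14, 122, 107], [12, 126, 77], [13, 118, 80]]
z 0.003 [[8, 96, 64], [12, 89, 63], [11, 113, 61]]
```

```bash
python3 -m inch '0.045 0 0 -0.004 0 0 0;0.045 0 0 -0.012 0 0 0;0.045 0 0 -0.022 0 0 0;0.045 0 0 -0.034 0 0 0;0.045 0 0 -0.046 0 0 0;0.045 0 0 -0.06 0 0 0;0.045 0 0 -0.07 0 0 0;0.045 0 0 -0.07 0 0 0'&& python3 -m inch '0.045 -0.004 0.01 0 0 0 0;0.045 -0.011 0.03 0 0 0 0;0.045 -0.021 0.055 0 0 0 0;0.045 -0.032 0.085 0 0 0 0;0.045 -0.043 0.115 0 0 0 0;0.045 -0.053 0.14 0 0 0 0;0.045 -0.058 0.153 0 0 0 0;0.045 -0.06 0.158 0 0 0 0'; python3 g.py .5271 .2511 .055 94.45
```

```text
time: 23.92
tool_pos: [0.4324, -0.0742, 0.0563]
tcp_rot: [[-0.997, -0.074, 0.004], [-0.074, 0.997, 0.001], [-0.004, 0.0, -1.0]]
wrist_force: [-0.3, 0.4, 0.1]
grip_width: 0.659
gripper_force: 63.6
time: 24.58
tool_pos: [0.4788, 0.091, 0.0535]
tcp_rot: [[-0.997, -0.079, -0.001], [-0.079, 0.997, -0.0], [0.001, 0.0, -1.0]]
wrist_force: [0.9, -0.8, -1.6]
grip_width: 0.652
gripper_force: 63.6
t 24.6 pos [0.4788 0.091  0.0535] w 0.6517 F [ 0.9 -0.8 -1.6] grip 63.6 j7 98 yaw 94.5
shift [-0.0608  0.1558 -0.0015] turns [ 0.     -0.0009  0.0014] [ 1.3000e-03  0.0000e+00 -3.1402e+00]
```

```bash
python3 -m inch '0.045 -0.004 0.01 0 0 0 0;0.045 -0.011 0.03 0 0 0 0;0.045 -0.021 0.055 0 0 0 0;0.045 -0.032 0.085 0 0 0 0;0.045 -0.043 0.115 0 0 0 0;0.045 -0.053 0.14 0 0 0 0;0.045 -0.059 0.153 0 0 0 0;0.045 -0.061 0.156 0 0 0 0'&&python3 -m inch '0.045 0 0 0 0 0 0;0.045 0 0 0 0 0 0;0.045 0 0 0.008 0 0 0;0.045 0 0 0.02 0 0 0;0.045 0 0 0.032 0 0 0;0.045 0 0 0.04 0 0 0;0.045 0 0 0.045 0 0 0;0.045 0 0 0.045 0 0 0'; python3 g.py .5271 .2511 -.014 94.45
```

```text
time: 25.25
tool_pos: [0.5285, 0.2499, 0.054]
tcp_rot: [[-0.997, -0.077, 0.0], [-0.077, 0.997, 0.0], [-0.0, 0.0, -1.0]]
wrist_force: [1.0, 0.7, -0.4]
grip_width: 0.659
gripper_force: 63.7
time: 25.92
tool_pos: [0.5267, 0.2472, 0.0075]
tcp_rot: [[-0.997, -0.074, -0.003], [-0.074, 0.997, -0.002], [0.003, -0.001, -1.0]]
wrist_force: [-0.9, -0.2, -0.3]
grip_width: 0.656
gripper_force: 63.7
t 25.9 pos [0.5267 0.2472 0.0075] w 0.6559 F [-0.9 -0.2 -0.3] grip 63.7 j7 88 yaw 94.2
shift [-0.0008  0.0039  0.0214] turns [-0.0015 -0.003  -0.0036] [-4.600e-03  2.300e-03  3.138e+00]
```

```bash
python3 -m inch '0.045 0 0.001 0.004 0 0 0;0.045 0 0.003 0.009 0 0 0;0.045 0 0.003 0.014 0 0 0;0.045 0 0.003 0.018 0 0 0;0.045 0 0.003 0.02 0 0 0;0.045 0 0.003 0.0215 0 0 0;0.045 0 0.003 0.0215 0 0 0;0.045 0 0.003 0.0215 0 0 0'&&python3 g.py && python3 -m inch '0.062 0 0 0 0 0 0;0.07 0 0 0 0 0 0;0.078 0 0 0 0 0 0;0.08 0 0 0 0 0 0;0.08 0 0 0 0 0 0;0.08 0 0 0 0 0 0;0.08 0 0 0 0 0 0'&&python3 -m inch '0.08 0 0 -0.005 0 0 0;0.08 0 0 -0.02 0 0 0;0.08 0 0 -0.05 0 0 0;0.08 0 0 -0.08 0 0 0;0.08 0 0 -0.11 0 0 0;0.08 0 0 -0.14 0 0 0;0.08 0 0 -0.16 0 0 0;0.08 0 0 -0.16 0 0 0'; python3 g.py .3964 -.295 .146 94.45
```

```text
time: 26.58
tool_pos: [0.5279, 0.2509, -0.0121]
tcp_rot: [[-0.997, -0.074, 0.0], [-0.074, 0.997, 0.0], [-0.0, 0.0, -1.0]]
wrist_force: [-0.2, -0.7, -0.7]
grip_width: 0.655
gripper_force: 63.7
t 26.6 pos [ 0.5279  0.2509 -0.0121] w 0.6545 F [-0.2 -0.7 -0.7] grip 63.7 j7 88 yaw 94.3
time: 27.17
tool_pos: [0.5278, 0.251, -0.0121]
tcp_rot: [[-0.997, -0.074, 0.0], [-0.074, 0.997, 0.0], [-0.0, 0.0, -1.0]]
wrist_force: [-0.2, 0.3, 0.1]
grip_width: 0.936
gripper_force: 0.0
time: 27.83
tool_pos: [0.5311, 0.2519, 0.1531]
tcp_rot: [[-0.997, -0.074, 0.008], [-0.074, 0.997, 0.005], [-0.008, 0.005, -1.0]]
wrist_force: [0.4, 0.0, 0.2]
grip_width: 0.932
gripper_force: 0.0
t 27.8 pos [0.5311 0.2519 0.1531] w 0.9316 F [0.4 0.  0.2] grip 0.0 j7 81 yaw 94.2
shift [ 0.1747 -0.5355  0.0032] turns [ 0.0046  0.0082 -0.0038] [ 0.0128 -0.0071  3.1377]
```

```bash
python3 -m inch '0.08 0.087 -0.268 0 0 0 0;0.08 0.087 -0.268 0 0 0 0;0.08 0.087 -0.268 0 0 0 0;0.08 0.087 -0.268 0 0 0 0;0.08 0.087 -0.268 0 0 0 0;0.08 0.087 -0.268 0 0 0 0;0.08 0.087 -0.268 0 0 0 0;0.08 0.087 -0.268 0 0 0 0'&&python3 -m inch '0.08 0.087 -0.268 0 0 0 0;0.08 0.087 -0.268 0 0 0 0;0.08 0.087 -0.268 0 0 0 0;0.08 0.087 -0.268 0 0 0 0;0.08 0.087 -0.268 0 0 0 0;0.08 0.087 -0.268 0 0 0 0;0.08 0.087 -0.268 0 0 0 0;0.08 0.087 -0.268 0 0 0 0'; python3 g.py .3964 -.295 .08 94.45
python3 - <<'E'
from h import *
t=cam("top"); cork=lambda h,S,v:(S<125)&(v>100)&(h>13)
x,y=proj(t,(.5275,.251,.014)).astype(int)
k=blob(t,(x-20,y-20,x+20,y+20),cork); e=cv2.fitEllipse(cv2.convexHull(k)); p=plane(t,e[0],.014); d=p[:2]-[.543,.0467]
print(e,p,"slab xy",d@[.997,.0777],d@[-.0777,.997])
a=cv2.resize(t["img"][x*0+130:270,60:270],None,fx=2.6,fy=2.6,interpolation=cv2.INTER_CUBIC); cv2.imwrite("pics/j.png",a)
E
```

```text
time: 28.5
tool_pos: [0.458, -0.0301, 0.1476]
tcp_rot: [[-0.998, -0.063, -0.002], [-0.063, 0.998, -0.001], [0.002, -0.001, -1.0]]
wrist_force: [-0.9, 0.6, -0.4]
grip_width: 0.936
gripper_force: 0.0
time: 29.17
tool_pos: [0.3905, -0.304, 0.1484]
tcp_rot: [[-0.998, -0.063, -0.0], [-0.063, 0.998, -0.005], [0.001, -0.005, -1.0]]
wrist_force: [1.1, -0.3, 0.1]
grip_width: 0.936
gripper_force: 0.0
t 29.2 pos [ 0.3905 -0.304   0.1484] w 0.9362 F [ 1.1 -0.3  0.1] grip 0.0 j7 143 yaw 93.6
shift [-0.0065  0.009   0.0683] turns [-0.0054 -0.0008 -0.015 ] [-1.3000e-03  8.4000e-03  3.1265e+00]
((140.0305938720703, 193.43626403808594), (22.911897659301758, 23.94709587097168), 45.822669982910156) [0.52821033 0.25105497 0.014     ] slab xy 0.001133077334939197 0.2048910595145043
```

View pics/j.png

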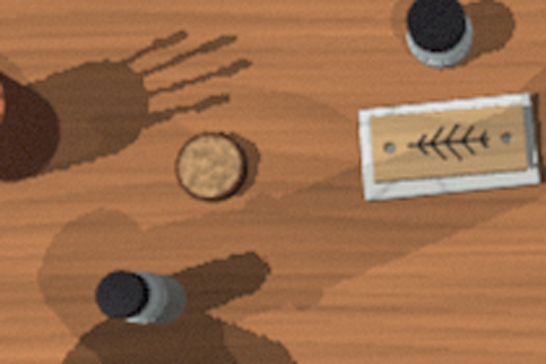

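The coaster lies at (1.1,204.9) mm in slab axes, within bounds. I descend on the pot.

```bash
python3 -m inch '0.08 -0.003 0.004 0 0 0 0;0.08 -0.0065 0.009 0.004 0 0 0;0.08 -0.0065 0.009 0.014 0 0 0;0.08 -0.0065 0.009 0.024 0 0 0;0.08 -0.0065 0.009 0.034 0 0 0;0.08 -0.0065 0.009 0.044 0 0 0;0.08 -0.0065 0.009 0.05 0 0 0;0.08 -0.0065 0.009 0.05 0 0 0'&&python3 -m inch '0.08 0 0 0 0 0 0;0.08 0 0 0 0 0 0'; python3 g.py .3964 -.295 .0 94.45
python3 - <<'E'
from h import *
s=cam("side")
cv2.imwrite("pics/k.png",cv2.resize(s["img"][180:340,160:320],None,fx=3,fy=3,interpolation=cv2.INTER_CUBIC))
E
```

```text
time: 29.88
tool_pos: [0.3986, -0.2863, 0.096]
tcp_rot: [[-0.997, -0.074, -0.003], [-0.074, 0.997, 0.001], [0.003, 0.001, -1.0]]
wrist_force: [-0.9, 0.3, -0.3]
grip_width: 0.933
gripper_force: 0.0
time: 30.05
tool_pos: [0.4, -0.2875, 0.098]
tcp_rot: [[-0.997, -0.074, 0.0], [-0.074, 0.997, -0.0], [-0.0, -0.0, -1.0]]
wrist_force: [0.2, -0.6, 0.2]
grip_width: 0.932
gripper_force: 0.0
t 30.1 pos [ 0.4    -0.2875  0.098 ] w 0.9322 F [ 0.2 -0.6  0.2] grip 0.0 j7 146 yaw 94.2
shift [ 0.0042 -0.0072  0.098 ] turns [-0.0004  0.0004 -0.0039] [7.0000e-04 6.0000e-04 3.1377e+00]
```

View pics/k.png

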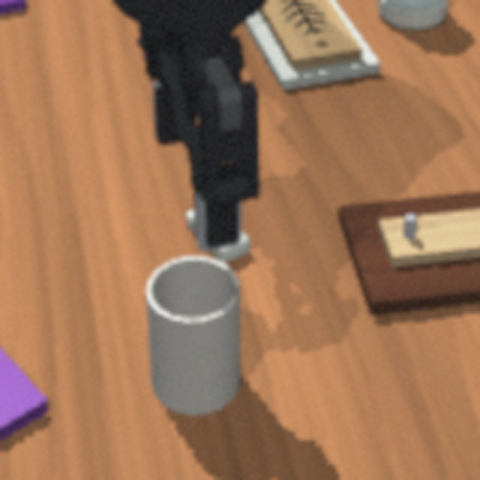

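The gripper hovers over the pot and the eraser lies just beyond it. I correct sideways and go down.

```bash
python3 -m inch '0.08 0.004 -0.007 0 0 0 0;0.08 0.004 -0.007 0.006 0 0 0;0.08 0.004 -0.007 0.014 0 0 0;0.08 0.004 -0.007 0.022 0 0 0;0.08 0.004 -0.007 0.03 0 0 0;0.08 0.004 -0.007 0.036 0 0 0;0.08 0.004 -0.007 0.04 0 0 0;0.08 0.004 -0.007 0.04 0 0 0'&&python3 g.py .3964 -.295 .0 94.45 &&python3 -m inch '0.08 0 0 0.008 0 0 0;0.08 0 0 0.018 0 0 0;0.08 0 0 0.028 0 0 0;0.08 0 0 0.038 0 0 0;0.08 0 0 0.048 0 0 0;0.08 0 0 0.055 0 0 0;0.08 0 0 0.058 0 0 0;0.08 0 0 0.058 0 0 0'; python3 g.py .3964 -.295 .0 94.45
```

```text
time: 30.77
tool_pos: [0.3957, -0.2938, 0.0566]
tcp_rot: [[-0.997, -0.074, -0.002], [-0.074, 0.997, 0.001], [0.002, 0.001, -1.0]]
wrist_force: [-0.6, 0.3, 1.2]
grip_width: 0.937
gripper_force: 0.0
t 30.8 pos [ 0.3957 -0.2938  0.0566] w 0.9371 F [-0.6  0.3  1.2] grip 0.0 j7 150 yaw 94.3
shift [-0.0008 -0.0013  0.0566] turns [ 0.0011 -0.002  -0.0034] [-3.1000e-03 -1.7000e-03  3.1382e+00]
time: 31.43
tool_pos: [0.3958, -0.294, -0.0012]
tcp_rot: [[-0.997, -0.074, -0.002], [-0.074, 0.997, 0.001], [0.001, 0.001, -1.0]]
wrist_force: [0.3, 0.1, 0.4]
grip_width: 0.939
gripper_force: 0.0
t 31.4 pos [ 0.3958 -0.294  -0.0012] w 0.9392 F [0.3 0.1 0.4] grip 0.0 j7 155 yaw 94.2
shift [-0.0006 -0.001  -0.0012] turns [ 0.0009 -0.0015 -0.0037] [-2.3000e-03 -1.4000e-03  3.1379e+00]
```

```bash
python3 -m inch '0.07 0 0 0 0 0 0;0.062 0 0 0 0 0 0;0.056 0 0 0 0 0 0;0.053 0 0 0 0 0 0;0.05 0 0 0 0 0 0;0.047 0 0 0 0 0 0;0.042 0 0 0 0 0 0;0.04 0 0 0 0 0 0'&&python3 g.py&&python3 -m inch '0.04 0 0 -0.004 0 0 0;0.04 0 0 -0.012 0 0 0;0.04 0 0 -0.022 0 0 0;0.04 0 0 -0.034 0 0 0;0.04 0 0 -0.046 0 0 0;0.04 0 0 -0.06 0 0 0;0.04 0 0 -0.07 0 0 0;0.04 0 0 -0.07 0 0 0'; python3 g.py .5282 .2511 .07 94.45
```

```text
time: 32.1
tool_pos: [0.3968, -0.2947, 0.0005]
tcp_rot: [[-0.997, -0.074, 0.001], [-0.074, 0.997, -0.0], [-0.001, -0.0, -1.0]]
wrist_force: [-2.1, -0.0, 6.1]
grip_width: 0.571
gripper_force: 61.6
t 32.1 pos [ 0.3968 -0.2947  0.0005] w 0.5706 F [-2.1 -0.   6.1] grip 61.6 j7 155 yaw 94.3
time: 32.77
tool_pos: [0.398, -0.2954, 0.0723]
tcp_rot: [[-0.997, -0.074, 0.005], [-0.074, 0.997, -0.002], [-0.004, -0.002, -1.0]]
wrist_force: [0.1, -0.1, -1.1]
grip_width: 0.574
gripper_force: 62.1
t 32.8 pos [ 0.398  -0.2954  0.0723] w 0.5745 F [ 0.1 -0.1 -1.1] grip 62.1 j7 149 yaw 94.3
shift [-0.1704  0.5354  0.0019] turns [-0.0022  0.0044 -0.0033] [0.0069 0.0034 3.1383]
```

```bash
python3 -m inch '0.04 -0.003 0.01 0 0 0 0;0.04 -0.0095 0.03 0 0 0 0;0.04 -0.019 0.06 0 0 0 0;0.04 -0.03 0.095 0 0 0 0;0.04 -0.041 0.13 0 0 0 0;0.04 -0.0525 0.165 0 0 0 0;0.04 -0.0635 0.2 0 0 0 0;0.04 -0.075 0.235 0 0 0 0'&&python3 -m inch '0.04 -0.011 0.035 0 0 0 0;0.04 -0.022 0.07 0 0 0 0;0.04 -0.0335 0.105 0 0 0 0;0.04 -0.0445 0.14 0 0 0 0;0.04 -0.0555 0.175 0 0 0 0;0.04 -0.067 0.21 0 0 0 0;0.04 -0.0765 0.24 0 0 0 0;0.04 -0.0845 0.265 0 0 0 0'&&python3 -m inch '0.04 -0.005 0.015 0 0 0 0;0.04 -0.009 0.027 0 0 0 0;0.04 -0.011 0.034 0 0 0 0;0.04 -0.011 0.035 0 0 0 0;0.04 -0.011 0.035 0 0 0 0;0.04 -0.011 0.035 0 0 0 0;0.04 -0.011 0.035 0 0 0 0;0.04 -0.011 0.035 0 0 0 0'; python3 g.py .5282 .2511 .02 94.45
```

```text
time: 33.43
tool_pos: [0.4535, -0.0524, 0.0697]
tcp_rot: [[-0.997, -0.074, -0.0], [-0.074, 0.997, 0.001], [0.0, 0.001, -1.0]]
wrist_force: [0.1, 0.1, -1.7]
grip_width: 0.57
gripper_force: 62.2
time: 34.1
tool_pos: [0.5182, 0.2196, 0.0694]
tcp_rot: [[-0.997, -0.077, -0.0], [-0.077, 0.997, 0.001], [0.0, 0.001, -1.0]]
wrist_force: [0.1, -0.0, -1.1]
grip_width: 0.571
gripper_force: 62.2
time: 34.77
tool_pos: [0.5267, 0.2506, 0.07]
tcp_rot: [[-0.997, -0.072, -0.0], [-0.072, 0.997, -0.0], [0.0, -0.0, -1.0]]
wrist_force: [-0.5, 0.6, -1.3]
grip_width: 0.57
gripper_force: 62.2
t 34.8 pos [0.5267 0.2506 0.07  ] w 0.5696 F [-0.5  0.6 -1.3] grip 62.2 j7 89 yaw 94.1
shift [-0.0016  0.0004  0.05  ] turns [-0.     -0.0002 -0.0053] [-3.0000e-04  0.0000e+00  3.1363e+00]
```

```bash
python3 -m inch '0.04 -0.0015 0.0005 0.004 0 0 0;0.04 -0.0015 0.0005 0.012 0 0 0;0.04 -0.0015 0.0005 0.022 0 0 0;0.04 -0.0015 0.0005 0.032 0 0 0;0.04 -0.0015 0.0005 0.039 0 0 0;0.04 -0.0015 0.0005 0.044 0 0 0;0.04 -0.0015 0.0005 0.046 0 0 0;0.04 -0.0015 0.0005 0.046 0 0 0'; python3 g.py .5282 .2511 .0145 94.45
python3 - <<'E'
from h import *
s=cam("side")
cv2.imwrite("pics/l.png",cv2.resize(s["img"][80:230,150:330],None,fx=4,fy=4,interpolation=cv2.INTER_CUBIC))
E
```

```text
time: 35.43
tool_pos: [0.5278, 0.2522, 0.0231]
tcp_rot: [[-0.997, -0.074, -0.001], [-0.074, 0.997, -0.001], [0.001, -0.001, -1.0]]
wrist_force: [-0.3, 0.1, -1.1]
grip_width: 0.571
gripper_force: 62.2
t 35.4 pos [0.5278 0.2522 0.0231] w 0.5712 F [-0.3  0.1 -1.1] grip 62.2 j7 91 yaw 94.2
shift [-0.0003 -0.0012  0.0086] turns [-0.0006 -0.0009 -0.0035] [-1.400e-03  9.000e-04  3.138e+00]
```

View pics/l.png

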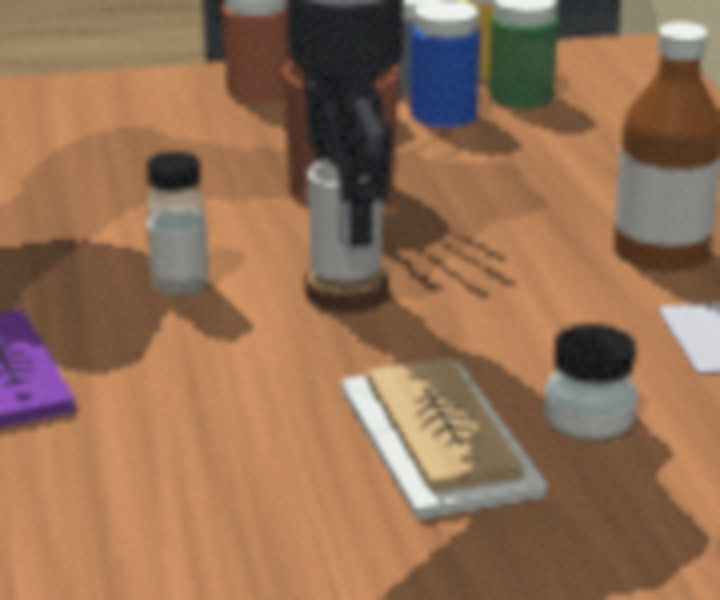

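The pot hangs centred just above the coaster. I set it down and release it.

```bash
python3 -m inch '0.04 0 -0.001 0.002 0 0 0;0.04 0 -0.001 0.004 0 0 0;0.04 0 -0.001 0.006 0 0 0;0.04 0 -0.001 0.0075 0 0 0;0.04 0 -0.001 0.008 0 0 0;0.04 0 -0.001 0.008 0 0 0;0.04 0 -0.001 0.008 0 0 0'&&python3 g.py && python3 -m inch '0.05 0 0 0 0 0 0;0.056 0 0 0 0 0 0;0.064 0 0 0 0 0 0;0.074 0 0 0 0 0 0;0.08 0 0 0 0 0 0;0.08 0 0 0 0 0 0;0.08 0 0 0 0 0 0'&&python3 -m inch '0.08 0 0 -0.005 0 0 0;0.08 0 0 -0.02 0 0 0;0.08 0 0 -0.045 0 0 0;0.08 0 0 -0.07 0 0 0;0.08 0 0 -0.095 0 0 0;0.08 0 0 -0.12 0 0 0;0.08 0 0 -0.125 0 0 0;0.08 0 0 -0.125 0 0 0'; python3 g.py .415 .288 .14 34.7
```

```text
time: 36.07
tool_pos: [0.5283, 0.2515, 0.0159]
tcp_rot: [[-0.997, -0.074, 0.0], [-0.074, 0.997, 0.0], [-0.0, 0.0, -1.0]]
wrist_force: [0.8, 0.4, -0.9]
grip_width: 0.571
gripper_force: 62.2
t 36.1 pos [0.5283 0.2515 0.0159] w 0.5709 F [ 0.8  0.4 -0.9] grip 62.2 j7 91 yaw 94.3
time: 36.65
tool_pos: [0.5283, 0.2515, 0.0159]
tcp_rot: [[-0.997, -0.074, 0.0], [-0.074, 0.997, 0.0], [-0.0, 0.0, -1.0]]
wrist_force: [0.2, -0.2, 0.7]
grip_width: 0.939
gripper_force: 0.0
time: 37.32
tool_pos: [0.5297, 0.252, 0.143]
tcp_rot: [[-0.997, -0.074, 0.004], [-0.074, 0.997, 0.003], [-0.004, 0.002, -1.0]]
wrist_force: [-0.0, 0.0, -0.5]
grip_width: 0.931
gripper_force: 0.0
t 37.3 pos [0.5297 0.252  0.143 ] w 0.9313 F [-0.   0.  -0.5] grip 0.0 j7 85 yaw 94.3
shift [0.1117 0.0444 0.0027] turns [0.0041 0.0022 1.0394] [-0.0025  0.0048 -2.1022]
```

```bash
python3 -m inch '0.08 0.014 0.006 0 0 0 0.1;0.08 0.035 0.014 0 0 0 0.21;0.08 0.056 0.022 0 0 0 0.32;0.08 0.077 0.03 0 0 0 0.43;0.08 0.098 0.039 0 0 0 0.54;0.08 0.112 0.0445 0 0 0 0.65;0.08 0.112 0.0445 0 0 0 0.75;0.08 0.112 0.0445 0 0 0 0.8'&&python3 -m inch '0.08 0 0 0 0 0 0.1;0.08 0 0 0 0 0 0.21;0.08 0 0 0 0 0 0.32;0.08 0 0 0 0 0 0.43;0.08 0 0 0 0 0 0.54;0.08 0 0 0 0 0 0.65;0.08 0 0 0 0 0 0.74;0.08 0 0 0 0 0 0.77'&&python3 -m inch '0.08 0 0 0 0 0 0.77;0.08 0 0 0 0 0 0;0.08 0 0 0 0 0 0' >/dev/null; python3 g.py .415 .288 .1 4.45
```

```text
time: 37.98
tool_pos: [0.4109, 0.2878, 0.1393]
tcp_rot: [[-0.747, 0.665, -0.002], [0.665, 0.747, -0.002], [0.001, -0.003, -1.0]]
wrist_force: [0.3, -0.7, 0.2]
grip_width: 0.936
gripper_force: 0.0
time: 38.65
tool_pos: [0.4124, 0.287, 0.1394]
tcp_rot: [[-0.072, 0.997, -0.001], [0.997, 0.072, -0.003], [-0.002, -0.001, -1.0]]
wrist_force: [0.2, 0.0, 0.1]
grip_width: 0.933
gripper_force: 0.0
t 38.9 pos [0.4127 0.2871 0.14  ] w 0.9389 F [-0.3 -0.4  0.4] grip 0.0 j7 -1 yaw 4.5
shift [0.0008 0.0024 0.04  ] turns [-0.001   0.001   0.0006] [-1.600e-03 -1.600e-03 -3.141e+00]
```

```bash
python3 -m inch '0.08 0.0005 0.0024 0.006 0 0 0;0.08 0.0005 0.0024 0.016 0 0 0;0.08 0.0005 0.0024 0.028 0 0 0;0.08 0.0005 0.0024 0.04 0 0 0;0.08 0.0005 0.0024 0.05 0 0 0;0.08 0.0005 0.0024 0.056 0 0 0;0.08 0.0005 0.0024 0.06 0 0 0;0.08 0.0005 0.0024 0.06 0 0 0'&&python3 -m inch '0.08 0 0 0.006 0 0 0;0.08 0 0 0.016 0 0 0;0.08 0 0 0.028 0 0 0;0.08 0 0 0.04 0 0 0;0.08 0 0 0.05 0 0 0;0.08 0 0 0.056 0 0 0;0.08 0 0 0.06 0 0 0;0.08 0 0 0.06 0 0 0'; python3 g.py .415 .288 .016 4.45
```

```text
time: 39.57
tool_pos: [0.4152, 0.2878, 0.0799]
tcp_rot: [[-0.075, 0.997, -0.001], [0.997, 0.075, -0.001], [-0.001, -0.001, -1.0]]
wrist_force: [-0.5, -0.2, 0.1]
grip_width: 0.936
gripper_force: 0.0
time: 40.23
tool_pos: [0.4152, 0.2878, 0.0199]
tcp_rot: [[-0.075, 0.997, -0.001], [0.997, 0.075, -0.001], [-0.001, -0.001, -1.0]]
wrist_force: [-0.5, 0.5, 0.0]
grip_width: 0.938
gripper_force: 0.0
t 40.2 pos [0.4152 0.2878 0.0199] w 0.9382 F [-0.5  0.5  0. ] grip 0.0 j7 7 yaw 4.3
shift [ 0.0002 -0.0002  0.0039] turns [-0.0011  0.0009 -0.0029] [1.4000e-03 1.7000e-03 3.1387e+00]
```

```bash
python3 -m inch '0.075 0 0 0.002 0 0 0;0.068 0 0 0.004 0 0 0;0.06 0 0 0.004 0 0 0;0.054 0 0 0.004 0 0 0;0.05 0 0 0.004 0 0 0;0.047 0 0 0.004 0 0 0;0.045 0 0 0.004 0 0 0;0.043 0 0 0.004 0 0 0'&&python3 -m inch '0.041 0 0 0 0 0 0;0.039 0 0 0 0 0 0;0.036 0 0 0 0 0 0;0.032 0 0 0 0 0 0;0.03 0 0 0 0 0 0;0.03 0 0 0 0 0 0'; python3 g.py
python3 - <<'E'
from h import *
s=cam("side")
cv2.imwrite("pics/m.png",cv2.resize(s["img"][80:230,150:330],None,fx=4,fy=4,interpolation=cv2.INTER_CUBIC))
E
```

```text
time: 40.9
tool_pos: [0.4157, 0.2883, 0.0169]
tcp_rot: [[-0.075, 0.997, 0.0], [0.997, 0.075, 0.0], [0.0, 0.0, -1.0]]
wrist_force: [-0.2, -1.0, -0.6]
grip_width: 0.502
gripper_force: 0.0
time: 41.4
tool_pos: [0.4154, 0.2883, 0.0172]
tcp_rot: [[-0.075, 0.997, -0.001], [0.997, 0.075, 0.001], [0.001, -0.001, -1.0]]
wrist_force: [-2.4, 0.1, 5.6]
grip_width: 0.449
gripper_force: 59.7
t 41.4 pos [0.4154 0.2883 0.0172] w 0.4490 F [-2.4  0.1  5.6] grip 59.7 j7 7 yaw 4.3
```

```bash
python3 -m inch '0.03 0 0 -0.004 0 0 0;0.03 0 0 -0.01 0 0 0;0.03 0 0 -0.018 0 0 0;0.03 0 0 -0.028 0 0 0;0.03 0 0 -0.036 0 0 0;0.03 0 0 -0.042 0 0 0;0.03 0 0 -0.045 0 0 0;0.03 0 0 -0.045 0 0 0'&&python3 -m inch '0.03 -0.006 0 0 0 0 0;0.03 -0.018 0.001 0 0 0 0;0.03 -0.034 0.002 0 0 0 0;0.03 -0.052 0.004 0 0 0 0;0.03 -0.07 0.005 0 0 0 0;0.03 -0.088 0.009 0 0 0 0;0.03 -0.1 0.016 0 0 0 0;0.03 -0.108 0.028 0 0 0 0'&&python3 -m inch '0.03 -0.005 0.014 0 0 0 0;0.03 -0.01 0.03 0 0 0 0;0.03 -0.014 0.046 0 0 0 0;0.03 -0.017 0.06 0 0 0 0;0.03 -0.018 0.072 0 0 0 0;0.03 -0.018 0.079 0 0 0 0;0.03 -0.018 0.081 0 0 0 0;0.03 -0.018 0.081 0 0 0 0'; python3 g.py .5333 .1713 .0175 4.45
```

```text
time: 42.12
tool_pos: [0.4161, 0.2886, 0.0627]
tcp_rot: [[-0.075, 0.997, 0.001], [0.997, 0.075, 0.001], [0.001, 0.001, -1.0]]
wrist_force: [0.8, 0.4, -1.6]
grip_width: 0.447
gripper_force: 60.3
time: 42.78
tool_pos: [0.4501, 0.1792, 0.0613]
tcp_rot: [[-0.072, 0.997, -0.003], [0.997, 0.072, -0.001], [-0.001, -0.003, -1.0]]
wrist_force: [1.2, 1.0, -1.6]
grip_width: 0.444
gripper_force: 60.4
time: 43.45
tool_pos: [0.5336, 0.17, 0.0615]
tcp_rot: [[-0.074, 0.997, -0.001], [0.997, 0.074, -0.0], [-0.0, -0.001, -1.0]]
wrist_force: [-0.1, -0.5, -1.4]
grip_width: 0.448
gripper_force: 60.4
t 43.5 pos [0.5336 0.17   0.0615] w 0.4480 F [-0.1 -0.5 -1.4] grip 60.4 j7 19 yaw 4.3
shift [ 0.0014 -0.0001  0.044 ] turns [-0.0007  0.0004 -0.0034] [7.0000e-04 1.1000e-03 3.1382e+00]
```

```bash
python3 -m inch '0.03 0.001 0 0.004 0 0 0;0.03 0.001 0 0.012 0 0 0;0.03 0.001 0 0.02 0 0 0;0.03 0.001 0 0.028 0 0 0;0.03 0.001 0 0.035 0 0 0;0.03 0.001 0 0.039 0 0 0;0.03 0.001 0 0.041 0 0 0;0.03 0.001 0 0.042 0 0 0'&&python3 -m inch '0.03 0 0 0.001 0 0 0;0.03 0 0 0.0015 0 0 0;0.03 0 0 0.0015 0 0 0;0.03 0 0 0.0015 0 0 0';python3 g.py .5333 .1713 .0175 4.45
```

```text
time: 44.12
tool_pos: [0.5335, 0.1716, 0.0194]
tcp_rot: [[-0.075, 0.997, -0.0], [0.997, 0.075, -0.0], [-0.0, -0.0, -1.0]]
wrist_force: [0.6, 0.5, -1.4]
grip_width: 0.446
gripper_force: 60.4
time: 44.45
tool_pos: [0.5339, 0.1718, 0.0185]
tcp_rot: [[-0.075, 0.997, 0.0], [0.997, 0.075, 0.0], [0.0, 0.001, -1.0]]
wrist_force: [0.1, -0.9, -0.8]
grip_width: 0.448
gripper_force: 60.4
t 44.5 pos [0.5339 0.1718 0.0185] w 0.4478 F [ 0.1 -0.9 -0.8] grip 60.4 j7 21 yaw 4.3
shift [-0.0005 -0.0007  0.001 ] turns [ 0.0005 -0.0003 -0.0026] [-4.000e-04 -8.000e-04  3.139e+00]
```

```bash
python3 -m inch '0.03 0 0 0.001 0 0 0;0.03 0 0 0.001 0 0 0;0.04 0 0 0.001 0 0 0;0.046 0 0 0.001 0 0 0;0.054 0 0 0.001 0 0 0;0.064 0 0 0.001 0 0 0;0.075 0 0 0.001 0 0 0;0.075 0 0 0.001 0 0 0'&&python3 -m inch '0.075 0 0 0 0 0 0;0.075 0 0 -0.005 0 0 0;0.075 0 0 -0.02 0 0 0;0.075 0 0 -0.045 0 0 0;0.075 0 0 -0.075 0 0 0;0.075 0 0 -0.11 0 0 0;0.075 0 0 -0.14 0 0 0;0.075 0 0 -0.15 0 0 0'&&python3 -m inch '0.075 0 0 0 0 0 0;0.075 -0.04 -0.01 0 0 0 0;0.075 -0.08 -0.03 0 0 0 0;0.075 -0.12 -0.05 0 0 0 0;0.075 -0.16 -0.07 0 0 0 0;0.075 -0.2 -0.09 0 0 0 0;0.075 -0.24 -0.11 0 0 0 0;0.075 -0.27 -0.12 0 0 0 0'&&python3 -m inch '0.075 -0.2 0 0 0 0 0;0.075 -0.2 0 0 0 0 0;0.075 -0.2 0 0 0 0 0;0.075 -0.2 0 0 0 0 0;0.075 -0.2 0 0 0 0 0;0.075 -0.2 0 0 0 0 0;0.075 -0.2 0 0 0 0 0;0.075 -0.2 0 0 0 0 0'; python3 g.py
python3 - <<'E'
from h import *
t,s=cam("top"),cam("side")
def at(P,f,n,r=20):
    x,y=proj(t,P).astype(int); k=blob(t,(x-r,y-r,x+r,y+r),f); e=cv2.fitEllipse(cv2.convexHull(k)); p=plane(t,e[0],P[2]); d=p[:2]-[.543,.0467]
    print(n,np.round(e[0],1),np.round(p,4),"slab xy",np.round([d@[.997,.0777],d@[-.0777,.997]],4))
dark=lambda h,S,v:(v<75)&(S<60)
at((.64,.054,.055),dark,"squat"); at((.5333,.1713,.095),dark,"tall")
at((.5282,.2511,.084),lambda h,S,v:(S<50)&(v>120),"pot",24)
a=cv2.resize(s["img"][90:230,150:330],None,fx=2.2,fy=2.2,interpolation=cv2.INTER_CUBIC)
b=cv2.resize(t["img"][100:240,100:280],None,fx=2.2,fy=2.2,interpolation=cv2.INTER_CUBIC)
cv2.imwrite("pics/n.png",np.hstack([a,b]))
E
```

```text
time: 45.12
tool_pos: [0.5338, 0.1718, 0.0174]
tcp_rot: [[-0.075, 0.997, 0.0], [0.997, 0.075, 0.0], [0.0, 0.0, -1.0]]
wrist_force: [0.4, 0.1, -0.5]
grip_width: 0.876
gripper_force: 0.0
time: 45.78
tool_pos: [0.5366, 0.1713, 0.1729]
tcp_rot: [[-0.074, 0.997, 0.007], [0.997, 0.074, 0.003], [0.002, 0.008, -1.0]]
wrist_force: [0.8, -0.3, 0.2]
grip_width: 0.88
gripper_force: 0.0
time: 46.45
tool_pos: [0.433, -0.1024, 0.1659]
tcp_rot: [[-0.076, 0.997, -0.003], [0.997, 0.076, 0.001], [0.002, -0.003, -1.0]]
wrist_force: [0.7, -0.6, -0.1]
grip_width: 0.879
gripper_force: 0.0
time: 47.12
tool_pos: [0.4498, -0.3003, 0.1661]
tcp_rot: [[-0.074, 0.997, -0.002], [0.997, 0.074, 0.002], [0.002, -0.002, -1.0]]
wrist_force: [-0.2, 0.5, 0.0]
grip_width: 0.876
gripper_force: 0.0
t 47.1 pos [ 0.4498 -0.3003  0.1661] w 0.8762 F [-0.2  0.5  0. ] grip 0.0 j7 58 yaw 4.2
squat [227.5 138.3] [0.6385 0.0524 0.055 ] slab xy [ 0.0957 -0.0017]
tall [167.2 183.5] [0.5322 0.1699 0.095 ] slab xy [-0.0012  0.1237]
pot [129.  187.4] [0.5278 0.251  0.084 ] slab xy [0.0007 0.2048]
```

View pics/n.png

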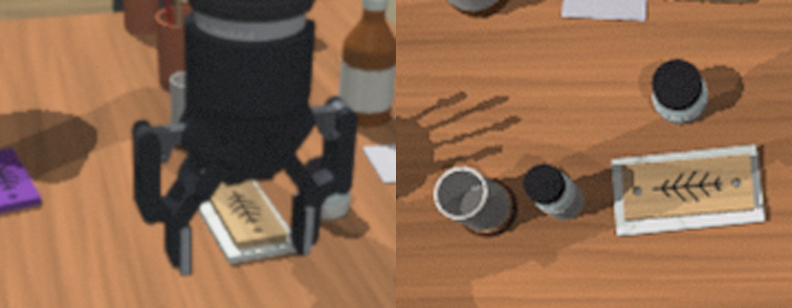

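Everything stands upright in place in the top view. In slab axes the squat jar is at (96,-2) mm, the tall jar at (-1,124) mm, and the pot at (1,205) mm on the coaster. The block is central on the slab and the arm is clear, so I hand in.

```bash
python3 -m inch '0.075 0 0 0 0 0 0;0.075 0 0 0 0 0 0;0.075 0 0 0 0 0 0' >/dev/null; python3 -c "from plant import arm; print(arm.hand_in())"
```

```text
the job is handed in; nothing more can be done
None
```

I handed the job in at about 47 s of robot time with all five steps done in order; my last camera measurements put every item within its limits, but no verdict came back.

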